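# Load the sterilising rack and lock it

### The job

Load the sloping steel sterilising rack: lift its counterweighted keeper arm over until it stays up by itself, then hang the round seed template by its eye on the thick peg and the seed paddle by its eye on the thin peg, each slid right down its peg to lie flat against the board with its handle hanging downhill. Finally swing the keeper arm back down on its rest so that it bars both pegs, with everything let go, and do not shift or knock over the bottles, beaker, timer or box standing round about.

Things in the scene. Friction and masses are not known exactly. Their poses are not given: they have to be found in the camera images.
- rack: the fixed rack: a steel board 225 mm long by 256 mm wide on a rod frame, sloping up away from its front edge at 35 degrees from the horizontal; foot print 240 x 270 mm, 160 mm high without pegs and arm. Origin on the worktop under its middle; x points horizontally from the low front edge to the high back, y to the left along the board, z up.
- thick_peg_tip (a point): middle of the flat tip of the thick peg: steel, 18 mm across (tip 11 mm), 45 mm long, square out of the board, so leaning 35 degrees from vertical towards the front; 28 mm collar 4 mm high at its foot. Axes: z out along the peg, x up the slope, y left along the board. The two pegs stand 86 mm apart at equal height and may have changed places.
- thin_peg_tip (a point): middle of the flat tip of the thin peg: 8 mm diameter, 45 mm long, with an 18 mm collar 4 mm high at its foot; axes as for the thick peg.
- keeper (a joint): angle of the keeper arm, a flat steel bar 14 x 238 x 6 mm turning parallel to the board. 0: on its rest, lying to the left across both pegs 2.5 mm above their tips, so nothing goes on or off; grows as its left end is lifted up the slope. Under 1 N at the knob lifts it; it balances near 1.57 (straight up the slope), beyond that falls by itself to its open stop at 1.9, and back below it falls to 0.
- keeper_knob (a point): middle of the arm's knob, 190 mm from the pivot: a round black knob 20 mm across and 34 mm high, standing square out of the arm (parallel to the pegs). The arm's upper face is 18 mm below this point, the knob's top 16 mm above. Axes: z out along the knob, y along the arm away from the pivot.
- keeper_pivot (a point): the arm's pivot, right of the pegs, at the underside of the bar, 47.5 mm out from the board's face and as far up the slope as the pegs. Axes turn with the arm: z out of the board, y along the arm towards the knob. A counterweight 32 mm across sits on the arm 40 mm behind the pivot.
- template_grip (a point): middle of the template's handle, half-way up: grey plastic, 62 long x 20 wide x 14 mm high. The template is a flat steel tool 185 mm long: a perforated round plate 74 mm across, 4 mm thick (its middle 74 mm behind this point), the handle, and a ring with a large eye. Axes: x along the handle to the eye, z up as it lies on the worktop at the start.
- template_eye (a point): middle of the template's eye: a hole 26 mm across in a ring 40 mm across and 6 mm thick, 54 mm ahead of the middle of the handle and 4 mm lower. Same axes; the hole runs along z.
- paddle_grip (a point): middle of the paddle's handle, half-way up: handle the same as the template's. The paddle is a flat steel tool 167 mm long with a rectangular blade 62 x 46 mm with low side rims 8 mm high (blade middle 73 mm behind this point), the handle, and a ring with a small eye. Axes: x along the handle to the eye, z up at the start.
- paddle_eye (a point): middle of the paddle's eye: a hole 16 mm across in a ring 29 mm across and 6 mm thick, 48 mm ahead of the middle of the handle and 4 mm lower; too small for the thick peg. Same axes.
- bottle_a: bystander, loose: closed round glass bottle, 68 mm across, 140 mm high; origin under its middle
- bottle_b: bystander, loose: closed round glass bottle, 68 mm across, 140 mm high; origin under its middle
- jar: bystander, loose: small clear glass beaker, 52 mm across, 64 mm high; origin under its middle
- clock: bystander, loose: white countdown timer, 46 x 64 x 59 mm high; origin under its middle
- film: bystander, loose: long white and blue cardboard box, 61 x 140 x 59 mm high (long side along its y); origin under its middle

How it is judged:
On the way, in this order (a step that is already met when the one before it is completed fails the run):
1. the keeper arm rests open by itself, let go (value of joint keeper above 1.75 rad and velocity of joint keeper below 0.1 rad/s and contact force between the fingers and rack below 0.3 N), for 0.2 s.
2. both tools hang on their pegs, slid right down, while the keeper is still up (x of template_eye in the frame of thick_peg_tip between -0.009 and 0.009 m and y of template_eye in the frame of thick_peg_tip between -0.009 and 0.009 m and z of template_eye in the frame of thick_peg_tip between -0.05 and -0.028 m and x of template_grip in the frame of thick_peg_tip below -0.03 m and angle between the z axis of template_eye and the z axis of thick_peg_tip, either way round below 0.26 rad and x of paddle_eye in the frame of thin_peg_tip between -0.009 and 0.009 m and y of paddle_eye in the frame of thin_peg_tip between -0.009 and 0.009 m and z of paddle_eye in the frame of thin_peg_tip between -0.05 and -0.028 m and x of paddle_grip in the frame of thin_peg_tip below -0.03 m and angle between the z axis of paddle_eye and the z axis of thin_peg_tip, either way round below 0.26 rad and value of joint keeper above 1.6 rad), for 0.2 s.
3. the keeper arm is back on its rest (value of joint keeper below 0.06 rad), for 0.2 s.
At the end, for the whole second after the job is handed in: Template on the thick peg, paddle on the thin peg: eye within 9 mm of the peg's axis along x and y, at least 28 mm below its tip, tool within 15 degrees of the board and handle downhill; keeper arm within 0.06 rad of its rest; rack and tools let go (x of template_eye in the frame of thick_peg_tip between -0.009 and 0.009 m and y of template_eye in the frame of thick_peg_tip between -0.009 and 0.009 m and z of template_eye in the frame of thick_peg_tip between -0.05 and -0.028 m and x of template_grip in the frame of thick_peg_tip below -0.03 m and angle between the z axis of template_eye and the z axis of thick_peg_tip, either way round below 0.26 rad and x of paddle_eye in the frame of thin_peg_tip between -0.009 and 0.009 m and y of paddle_eye in the frame of thin_peg_tip between -0.009 and 0.009 m and z of paddle_eye in the frame of thin_peg_tip between -0.05 and -0.028 m and x of paddle_grip in the frame of thin_peg_tip below -0.03 m and angle between the z axis of paddle_eye and the z axis of thin_peg_tip, either way round below 0.26 rad and value of joint keeper below 0.06 rad and contact force between the fingers and rack below 0.3 N); the robot touches nothing.
It fails at once if the closed round glass bottle is shifted more than 30 mm (distance of bottle_a from where it was at the start of the episode above 0.03 m).
It fails at once if the closed round glass bottle is shifted more than 30 mm (distance of bottle_b from where it was at the start of the episode above 0.03 m).
It fails at once if the small clear glass beaker is shifted more than 30 mm (distance of jar from where it was at the start of the episode above 0.03 m).
It fails at once if the white countdown timer is shifted more than 30 mm (distance of clock from where it was at the start of the episode above 0.03 m).
It fails at once if the long white and blue cardboard box is shifted more than 30 mm (distance of film from where it was at the start of the episode above 0.03 m).
It also fails if it takes over 72 s, if anything falls off the work surface, if the arm or the gripper's body presses on something with over 40 N, if the wrist force passes 120 N, or if a joint passes its speed limit or range.

### The arm

A 6-joint arm with a two-finger parallel gripper is mounted at the origin on a cart in front of the work surface, level with it; the furniture and walls round the work are solid. World frame = base frame: x ahead of the robot, y to its left, z up, the work surface at z = 0. Lengths are in m, angles in rad, forces in N, time in s.
With the tool pointing down it reaches from about 0.3 to 1 m from the base axis. Payload 5.1 kg.
Tool frame: the origin (TCP) lies on the centre line of the jaws, within the pads' length; the fingertips stand ahead of it and the grasp point (between the pads) lies 3 mm ahead of it (r.tips_ahead is the z of the fingertips in the tool frame, in m); z points along the fingers, y is the line along which they close (so a half turn about z gives the same grasp; the last joint's range is limited). The gripper opens to 95 mm and grips with 3 to 60 N. Pads are 20 mm wide; open, the fingers measure 119 mm over their backs; the gripper's body (75 mm by 180 mm) begins 59 mm behind the grasp point.
Start: joints at [-1.309, 0.124, 1.65, -0, 1.367, -0.083], TCP at [0.22, -0.612, 0.237] pointing down, gripper open.
Joint ranges: [-2.61, 2.61], [-1.02, 2.33], [0.03, 2.71], [-1.35, 4.49], [0.32, 2.68], [-2.91, 2.91]. Speed limits (rad/s): [2.57, 2.57, 3.14, 3.14, 3.14, 3.14].

### API

Orientations are given as a unit quaternion [w, x, y, z].
In Python, from plant import r gives the robot as it stands.
- The arm moves only by the tool arm_command, never from a script. Its argument "rows" is a list of rows, each a list of 7 numbers: the turn, a rotation vector about the tool's x, y, z in degrees, then the shift along the tool's x, y, z in cm, then the finger opening in cm, from 0 to 9.51. A call has exactly 8 rows; each row is the pose to reach, as a shift and turn from the pose commanded when the call began, along the tool's axes at that moment; what a row does not reach only later rows make up. A row lasts 1/10 s, in which the tool goes at most 50 mm and 8.59 degrees, less where a joint would pass 70% of its speed; a pose out of reach is approached as far as the arm can. A call with a gripper value outside its range is refused whole. The fingers move at their own pace and stop on an object; the grip force is fixed at half the most. Time passes only in rows, so rows that repeat a pose let the fingers close, or fill a call up. It gives the time, the measured TCP pose, the force, the opening and the grip force at its end, in the units of the state.
- r.state(): the state, without advancing time (a new reading comes with each control period).
- r.camera(name): name is "scene" or "top" or "wrist"; returns the picture (480x640x3 uint8, red, green, blue); there is no depth.
- r.camera_params(name): a dict with "camera_matrix" (3x3 intrinsics, pixels), "pose" (4x4, takes a point from camera to world coordinates); the wrist camera has in their place "hand_eye" (4x4, takes a point from camera to tool coordinates, whose origin is the TCP and whose axes are the flange's). Camera axes: x right, y up, looking along -z (the intrinsics and any distortion apply to the point x, -y, -z); pixel columns grow to the right and rows downward; lengths in m; the calibration is good to about 2 mm. A picture is of the moment at which its call begins: read the wrist's pose just before it. camera_params takes no time and is no camera call.
- r.job_done(): hands the job in; it is judged then, once.
The state is a dict: "t": time; "qpos": joint angles; "qvel": joint speeds; "tau": joint torques, N m; "eef_pos": TCP position; "orientation": TCP orientation; "force": force on the tool from outside, world axes, zero at the start; "wrist_torque": the same for the moment, N m; "opening": opening from 0.0 (shut) to 1.0 (fully open); "finger_force": force on a finger pad.
Only numpy, scipy, OpenCV 4.12 (cv2) and the standard library are available. Lean on these libraries where they do the work, as an engineer would, in place of code of your own. Each camera call takes 0.05 s, during which the arm holds its last target. There are 200 camera calls.

## Working session

There is one attempt and no reset: what is moved stays moved. The work goes in short steps, Python scripts to look and compute and a tool call to move; the robot and the scene stay as the last step left them, time stands still between calls to the robot, and variables do not carry over. Pictures are saved under pics/ and viewed, at most 10 in all, crops included, and the job is handed in when it is done.

Besides the shell and the picture viewer there is one more tool, called in YAML: its name, and indented under it one key for each argument. arm_command: Moves the arm, as the interface text tells. Its arguments: {"type":"object","properties":{"rows":{"type":"array","items":{"type":"array","items":{"type":"number"}}}},"required":["rows"]}

```bash
mkdir -p pics; ls
python3 - <<'E'
from plant import r
import cv2,numpy as np
np.set_printoptions(precision=4,suppress=True)
for n in ("scene","top"):
    im=r.camera(n); cv2.imwrite(f"pics/{n}0.png",im[:,:,::-1]); print(n,r.camera_params(n))
print(r.camera_params("wrist"),r.tips_ahead); print(r.state())
E
```

```text
pics
scene {'camera_matrix': array([[509.9945,   0.    , 316.4578],
       [  0.    , 509.9945, 236.3881],
       [  0.    ,   0.    ,   1.    ]]), 'pose': array([[ 0.7824,  0.391 , -0.4847, -0.2963],
       [-0.6226,  0.4761, -0.621 , -1.056 ],
       [-0.0121,  0.7877,  0.6159,  1.2261],
       [ 0.    ,  0.    ,  0.    ,  1.    ]])}
top {'camera_matrix': array([[553.7571,   0.    , 325.3351],
       [  0.    , 553.7571, 237.5643],
       [  0.    ,   0.    ,   1.    ]]), 'pose': array([[ 0.0275,  0.9934, -0.1114,  0.3812],
       [-0.9996,  0.0283,  0.0049,  0.0204],
       [ 0.008 ,  0.1112,  0.9938,  1.6322],
       [ 0.    ,  0.    ,  0.    ,  1.    ]])}
{'camera_matrix': array([[429.3097,   0.    , 316.1443],
       [  0.    , 429.3097, 237.1696],
       [  0.    ,   0.    ,   1.    ]]), 'hand_eye': array([[ 0.0004,  0.9613,  0.2756,  0.0776],
       [ 1.    , -0.0005,  0.0003, -0.0005],
       [ 0.0004,  0.2755, -0.9613, -0.1489],
       [ 0.    ,  0.    ,  0.    ,  1.    ]])} 0.022
{'t': 0.1, 'qpos': array([-1.3086,  0.1245,  1.6515, -0.0001,  1.3675, -0.0826]), 'qvel': array([-0.0006, -0.0006, -0.0039, -0.0002,  0.0004,  0.0004]), 'tau': array([  0.002 , -41.8882, -36.1096,   0.0778,   0.0462,  -0.0001]), 'eef_pos': array([ 0.2195, -0.6112,  0.2355]), 'orientation': array([-0.0009,  0.9852,  0.1715, -0.0001]), 'force': array([-0.2989, -0.7642, -0.1527]), 'wrist_torque': array([-0.0343, -0.0147,  0.0332]), 'finger_force': 0.0, 'opening': 0.9987243703257684}
```

View pics/scene0.png

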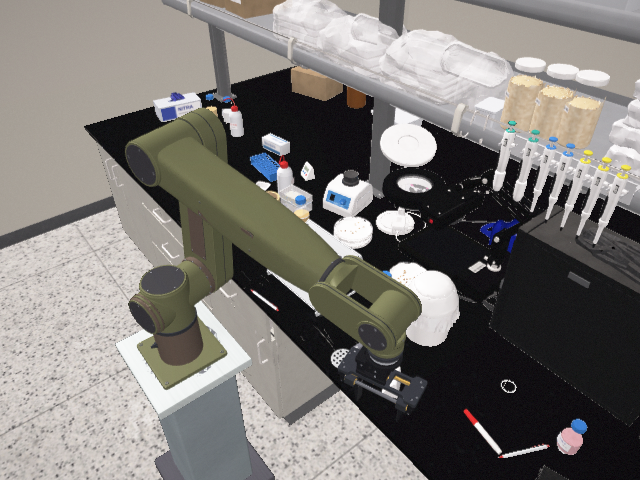

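View pics/top0.png

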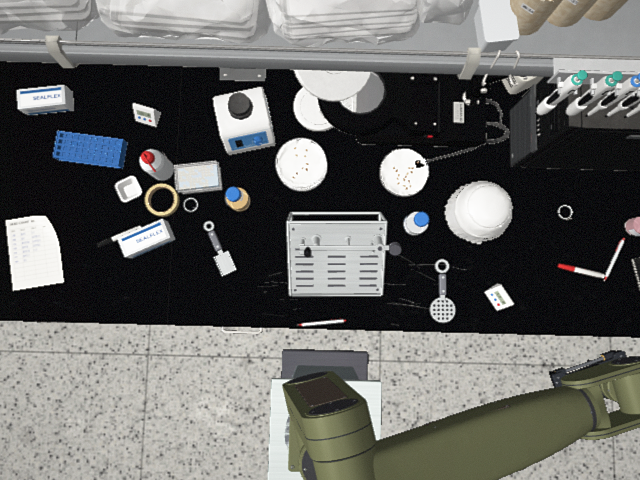

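The scene camera is mostly blocked by the arm. The top view shows the rack at (336,255), template at (442,285), paddle at (218,248) and knob at (308,252). I'll zoom in on that view next.

```bash
cat > h.py <<'E'
from plant import r
import cv2,numpy as np
from scipy.spatial.transform import Rotation as R
np.set_printoptions(precision=4,suppress=True)
def tcp(s=None):
    s=s or r.state(); T=np.eye(4); q=s['orientation']; T[:3,:3]=R.from_quat([q[1],q[2],q[3],q[0]]).as_matrix(); T[:3,3]=s['eef_pos']; return T
def cam(n,T=None):
    p=r.camera_params(n); return p['camera_matrix'], (p['pose'] if n!='wrist' else (tcp() if T is None else T)@p['hand_eye'])
def ray(c,uv):
    K,P=c; d=P[:3,:3]@np.array([(uv[0]-K[0,2])/K[0,0],-(uv[1]-K[1,2])/K[1,1],-1]); return P[:3,3],d
def atz(c,uv,z):
    o,d=ray(c,uv); return o+d*(z-o[2])/d[2]
def tri(l):
    A=np.zeros((3,3));b=np.zeros(3)
    for c,uv in l:
        o,d=ray(c,uv); d=d/np.linalg.norm(d); M=np.eye(3)-np.outer(d,d); A+=M;b+=M@o
    x=np.linalg.solve(A,b); return x,[np.linalg.norm(np.cross(x-ray(c,uv)[0],ray(c,uv)[1]/np.linalg.norm(ray(c,uv)[1]))) for c,uv in l]
def proj(c,X):
    K,P=c; p=np.linalg.inv(P)@np.append(X,1); return K[0,0]*p[0]/-p[2]+K[0,2],-K[1,1]*p[1]/-p[2]+K[1,2]
def rel(pos,Rm,T=None):
    "shift cm and rotvec deg in tool axes from current tcp to target"
    T=tcp() if T is None else T
    return (np.degrees(R.from_matrix(T[:3,:3].T@Rm).as_rotvec()).round(1),(T[:3,:3].T@(np.array(pos)-T[:3,3])*100).round(2))
E
python3 - <<'E'
from h import *
im=cv2.imread('pics/top0.png')[190:330,195:475]
cv2.imwrite('pics/c1.png',cv2.resize(im,None,fx=2.85,fy=2.85,interpolation=cv2.INTER_CUBIC))
c=cam('top')
for n,uv,z in [('tpl eye',(442,265),.006),('tpl plate',(442,309),.004),('pad eye',(209,226),.006),('pad blade',(227,264),.004),('bottle r',(417,219),.14),('bottle l',(237,195),.14),('clock',(498,296),.05),('film',(143,238),.059),('jar',(190,204),.06),('rack fl',(289,295),0),('rack fr',(383,295),0),('rack bl',(289,213),.16),('rack br',(385,212),.16),('knob',(308,252),.16)]: print(n,atz(c,uv,z))
E
```

```text
tpl eye [ 0.492  -0.3332  0.006 ]
tpl plate [ 0.3634 -0.3342  0.004 ]
pad eye [0.5881 0.3572 0.006 ]
pad blade [0.4773 0.2991 0.004 ]
bottle r [ 0.6064 -0.2353  0.14  ]
bottle l [0.6585 0.2574 0.14  ]
clock [ 0.4051 -0.4837  0.05  ]
film [0.5415 0.5322 0.059 ]
jar [0.6433 0.4037 0.06  ]
rack fl [0.3918 0.1141 0.    ]
rack fr [ 0.3994 -0.1615  0.    ]
rack bl [0.6098 0.1125 0.16  ]
rack br [ 0.62   -0.1455  0.16  ]
knob [0.5061 0.0583 0.16  ]
```

View pics/c1.png

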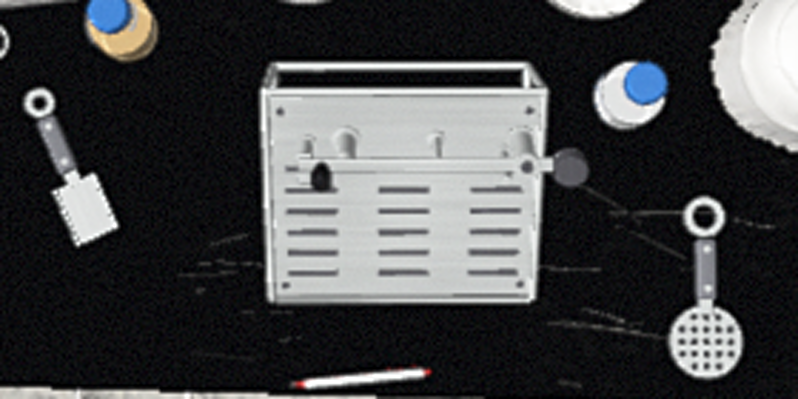

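The thick peg looks to be the left one, at crop (346,140), with the thin peg at (436,140). The knob is at (320,177) and the pivot at (527,166). I'll move above the rack for a close wrist view.

Run:
```python
from h import *
D=np.diag([1.,-1,-1]); print(rel([.43,-.02,.36],D))
```

```text
(array([-0.1,  0. , 19.8]), array([ 39.8 , -48.55, -12.35]))
```

arm_command:
  rows:
    - [0,0,19.8,39.8,-48.55,-12.35,9.5]
    - [0,0,19.8,39.8,-48.55,-12.35,9.5]
    - [0,0,19.8,39.8,-48.55,-12.35,9.5]
    - [0,0,19.8,39.8,-48.55,-12.35,9.5]
    - [0,0,19.8,39.8,-48.55,-12.35,9.5]
    - [0,0,19.8,39.8,-48.55,-12.35,9.5]
    - [0,0,19.8,39.8,-48.55,-12.35,9.5]
    - [0,0,19.8,39.8,-48.55,-12.35,9.5]

```text
t: 0.9
eef_pos: [0.3512, -0.24, 0.3138]
orientation: [-0.0, 1.0, -0.001, 0.0]
force: [1.3, 0.3, -0.5]
opening: 1.001
finger_force: 0.0
```

Run:
```python
from h import *
D=np.diag([1.,-1,-1]); print(tcp(),r.state()['t']);print(rel([.43,-.02,.36],D))
```

```text
[[ 1.     -0.0015  0.0001  0.3512]
 [-0.0015 -1.      0.0002 -0.24  ]
 [ 0.0001 -0.0002 -1.      0.3138]
 [ 0.      0.      0.      1.    ]] 0.9
(array([-0. , -0. , -0.1]), array([  7.84, -22.01,  -4.61]))
```

arm_command:
  rows:
    - [0,0,0,7.8,-22,-4.6,3.2]
    - [0,0,0,7.8,-22,-4.6,3.2]
    - [0,0,0,7.8,-22,-4.6,3.2]
    - [0,0,0,7.8,-22,-4.6,3.2]
    - [0,0,0,7.8,-22,-4.6,3.2]
    - [0,0,0,7.8,-22,-4.6,3.2]
    - [0,0,0,7.8,-22,-4.6,3.2]
    - [0,0,0,7.8,-22,-4.6,3.2]

```text
t: 1.7
eef_pos: [0.429, -0.0228, 0.3591]
orientation: [0.0, 1.0, -0.001, -0.001]
force: [0.3, -0.2, 0.2]
opening: 0.387
finger_force: 0.0
```

Run:
```python
from h import *
s=r.state(); T=tcp(s); im=r.camera('wrist'); np.save('T_w1.npy',T); print(T,s['t'],s['qpos'])
cv2.imwrite('pics/w1.png',im[:,:,::-1])
```

```text
[[ 1.     -0.0019 -0.0013  0.429 ]
 [-0.0019 -1.     -0.0002 -0.0228]
 [-0.0013  0.0002 -1.      0.3591]
 [ 0.      0.      0.      1.    ]] 1.7 [-0.178  -0.4283  1.9389 -0.0004  1.6322  1.3947]
```

View pics/w1.png

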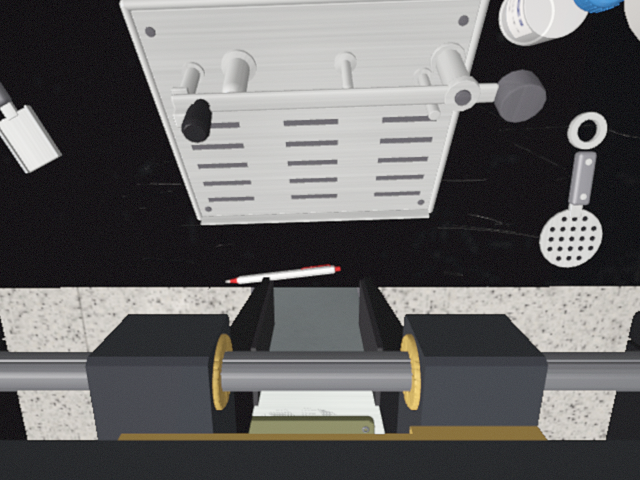

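```bash
cat > fit.py <<'E'
from h import *
from scipy.optimize import least_squares
W=cam('wrist',np.load('T_w1.npy')); C=cam('top')
a=np.radians(35)
def Rb(yaw): return R.from_euler('z',yaw).as_matrix()@R.from_euler('y',-a).as_matrix()  # x up slope,z out
obs=[(W,[(122,4),(491,2),(201,222),(429,216)]),(C,[(288,221),(386.6,221),(289.7,295.3),(382.4,295)])]
cor=np.array([[.1125,.128,0],[.1125,-.128,0],[-.1125,.128,0],[-.1125,-.128,0]])
def f(p):
    X=(Rb(p[3])@cor.T).T+p[:3]
    return np.concatenate([np.subtract(proj(c,x),u) for c,us in obs for x,u in zip(X,us)])
s=least_squares(f,[.5,-.02,.09,0]); p=s.x
B=np.eye(4);B[:3,:3]=Rb(p[3]);B[:3,3]=p[:3]
def onb(c,uv,h):
    o,d=ray(c,uv); Bi=np.linalg.inv(B); o=Bi[:3,:3]@o+Bi[:3,3]; d=Bi[:3,:3]@d; return o+d*(h-o[2])/d[2]
E
python3 - <<'E'
from fit import *
print(p,s.fun.reshape(-1,2))
for n,uv,h in [('thick collar',(240,60),.004),('thick foot',(238,67),.004),('thin foot',(344,61),.004),('pivot top',(463,97),.0535),('knob top',(194,127),.0875),('knob base',(202,108),.0535),('cw top',(521,95),.075),('thintip',(349,91),.045),('arm left end',(174,99),.0535)]: print(n,onb(W,uv,h))
for n,uv,h in [('pivot',(527,166),.0535),('knob top',(320,178),.0875),('cw',(571,167),.075),('thick foot',(347,133),.004),('thin foot',(437,134),.004)]:
    print('top',n,onb(C,(uv[0]/2.85+195,uv[1]/2.85+190),h))
Tw=lambda uv:(uv[0]/2.85+195,uv[1]/2.85+190)
Bi=np.linalg.inv(B)
for n,w,t in [('knob top',(194,127),(320,178)),('cw',(521,95),(571,167)),('pivot',(463,97),(527,166))]:
    x,e=tri([(W,w),(C,Tw(t))]); print('tri',n,x,'board',Bi[:3,:3]@x+Bi[:3,3],e)
for n,w,z in [('tpl eye',(587,131),.006),('tpl h far',(586,154),.014),('tpl h near',(578,205),.014),('tpl plate',(571,238),.004)]:
    print(n,atz(W,w,z))
E
```

```text
[ 0.4882 -0.0179  0.1122  0.015 ] [[ 1.3425  2.3732]
 [ 1.2029 -2.4221]
 [-3.6139 -2.1679]
 [ 0.7385  0.0931]
 [ 0.6196  2.7322]
 [-1.4863  4.0351]
 [ 0.2541 -1.2108]
 [-2.544   0.2279]]
thick collar [0.074  0.0522 0.004 ]
thick foot [0.0684 0.0546 0.004 ]
thin foot [ 0.0717 -0.0267  0.004 ]
pivot top [ 0.0712 -0.1062  0.0535]
knob top [0.0752 0.0727 0.0875]
knob base [0.066  0.0751 0.0535]
cw top [ 0.086  -0.1342  0.075 ]
thintip [ 0.072  -0.0281  0.045 ]
arm left end [0.0736 0.0927 0.0535]
top pivot [ 0.0719 -0.1121  0.0535]
top knob top [0.0761 0.076  0.0875]
top cw [ 0.0837 -0.1491  0.075 ]
top thick foot [0.0768 0.0531 0.004 ]
top thin foot [ 0.077  -0.0314  0.004 ]
tri knob top [0.4992 0.0582 0.2172] board [0.0701 0.0759 0.079 ] [np.float64(0.000994768867900378), np.float64(0.0009947688679005186)]
tri cw [ 0.5198 -0.1723  0.1776] board [ 0.0615 -0.1549  0.0368] [np.float64(0.0003857686907174415), np.float64(0.0003857686907173244)]
tri pivot [ 0.5193 -0.1318  0.173 ] board [ 0.059  -0.1144  0.033 ] [np.float64(0.0011081940894832692), np.float64(0.0011081940894832412)]
tpl eye [ 0.487 -0.33   0.006]
tpl h far [ 0.462  -0.3284  0.014 ]
tpl h near [ 0.4031 -0.3292  0.014 ]
tpl plate [ 0.3599 -0.3337  0.004 ]
```

The wrist view shows the thick peg foot at (238,65), thin peg foot at (344,61), pivot at (463,97) and knob top at (194,127), plus the template at right. The spacings come out about 5% short, so the assumed height is too great. I'll refit using the known spacings.

```bash
cat > fit2.py <<'E'
from h import *
from scipy.optimize import least_squares
W=cam('wrist',np.load('T_w1.npy')); C=cam('top')
a=np.radians(35)
def Rb(yaw): return R.from_euler('z',yaw).as_matrix()@R.from_euler('y',-a).as_matrix()
Tw=lambda u,v:(u/2.85+195,v/2.85+190)
obs=[(W,[(239,64),(344,60),(463,97),(194,127),(202,106),(349,91)]),(C,[Tw(347,133),Tw(437,134),Tw(527,166),Tw(320,178)])]
def pts(t): return np.array([[0,t,.004],[0,t-.086,.004],[0,0,.0555],[0,.19,.0875],[0,.19,.0535],[0,t-.086,.045]])
def f(p):
    X=(Rb(p[3])@pts(p[4]).T).T+p[:3]
    return np.concatenate([(np.subtract(proj(c,x),u)*(1 if c is W else 1)) for c,us in obs for x,u in zip(X,us)])
s=least_squares(f,[.55,-.12,.14,0,.17]); p=s.x
B=np.eye(4);B[:3,:3]=Rb(p[3]);B[:3,3]=p[:3]
def bw(x): return B[:3,:3]@np.array(x)+B[:3,3]
def onb(c,uv,h):
    o,d=ray(c,uv); Bi=np.linalg.inv(B); o=Bi[:3,:3]@o+Bi[:3,3]; d=Bi[:3,:3]@d; return o+d*(h-o[2])/d[2]
E
python3 - <<'E'
from fit2 import *
print(p);print(s.fun.reshape(-1,2).round(1))
for u in [(122,4),(491,2),(201,222),(429,216)]: 
    x=onb(W,u,0);print(x,bw(x))
for n,h in (('cw',.054),('cw',.075)): print(onb(W,(521,95),h),onb(C,Tw(571,167),h))
print('knob pt world',bw([0,.19,.0715]))
E
```

```text
[ 0.5506 -0.1282  0.1351  0.0228  0.1682]
[[-0.5  0.6]
 [ 1.6  1.8]
 [ 0.1 -1.2]
 [ 0.3  2.8]
 [-0.1 -5.1]
 [-0.2 -0.4]
 [-1.4  2.1]
 [-1.3  1.9]
 [-0.9  0.3]
 [-0.7  1.8]]
[0.0466 0.2457 0.    ] [0.5832 0.1183 0.1618]
[ 0.0411 -0.0229  0.    ] [ 0.5848 -0.1504  0.1587]
[-0.1947  0.2436  0.    ] [0.3856 0.1117 0.0234]
[-0.1937 -0.0209  0.    ] [ 0.3925 -0.1528  0.024 ]
[-0.0015 -0.0429  0.054 ] [-0.0007 -0.0433  0.054 ]
[ 0.0123 -0.0314  0.075 ] [ 0.0113 -0.04    0.075 ]
knob pt world [0.5053 0.0608 0.1937]
```

```bash
cat >> fit2.py <<'E'
Rb_=B[:3,:3]
def tool(yawdeg,pitch=0): # tool z=-n, x up slope, turned by yaw about n
    return Rb_@R.from_euler('z',yawdeg,degrees=True).as_matrix()@np.diag([1.,-1,-1])@R.from_euler('y',pitch,degrees=True).as_matrix()
E
python3 - <<'E'
from fit2 import *
t=bw([0,.19,.0715+.01+.07]); print(t,rel(t,tool(45)))
E
```

```text
[0.4594 0.0597 0.2592] (array([-13.4,  33.5, -45. ]), array([ 3.03, -8.29,  9.99]))
```

arm_command:
  rows:
    - [-13.4,33.5,-45,3,-8.3,10,3.2]
    - [-13.4,33.5,-45,3,-8.3,10,3.2]
    - [-13.4,33.5,-45,3,-8.3,10,3.2]
    - [-13.4,33.5,-45,3,-8.3,10,3.2]
    - [-13.4,33.5,-45,3,-8.3,10,3.2]
    - [-13.4,33.5,-45,3,-8.3,10,3.2]
    - [-13.4,33.5,-45,3,-8.3,10,3.2]
    - [-13.4,33.5,-45,3,-8.3,10,3.2]

```text
t: 2.55
eef_pos: [0.4582, 0.0592, 0.258]
orientation: [0.112, 0.877, 0.374, 0.279]
force: [0.1, 0.9, -0.4]
opening: 0.338
finger_force: 0.0
```

Run:
```python
from fit2 import *
s=r.state(); T=tcp(s); im=r.camera('wrist'); np.save('T_w2.npy',T); print(s['t'],s['qpos'],s['opening'])
print(rel(bw([0,.19,.0715+.01+.07]),tool(45)))
c=cam('wrist',T); print([np.round(proj(c,bw(x))) for x in pts(p[4])], proj(c,bw([0,p[4],.045])))
cv2.imwrite('pics/w2.png',im[:,:,::-1])
```

```text
2.55 [ 0.0078 -0.7434  2.3708  0.0094  0.9027  0.7681] 0.3380507599380999
(array([ 0.1,  0. , -0.1]), array([0.1 , 0.09, 0.08]))
[array([340., 246.]), array([418., 322.]), array([515., 434.]), array([319., 265.]), array([319., 246.]), array([432., 351.])] (np.float64(343.13052852647843), np.float64(265.316639039531))
```

View pics/w2.png

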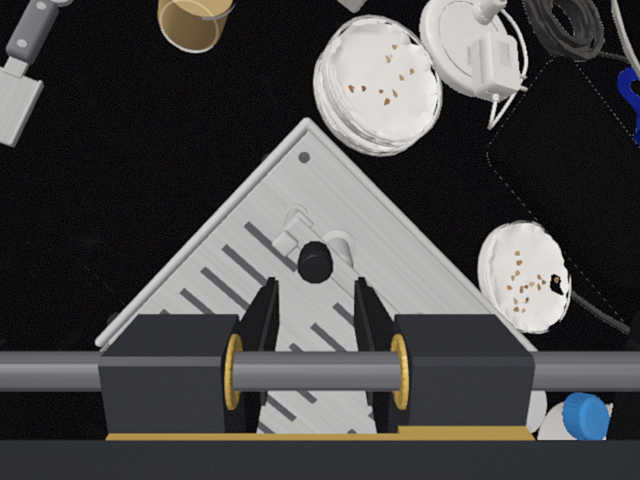

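The knob top appears at (316,261), against a prediction of (319,265), so the fit is within about 2 mm. I'll lower the open jaws over the knob.

arm_command:
  rows:
    - [0,0,0,0.1,0.1,2,3.2]
    - [0,0,0,0.1,0.1,4,3.2]
    - [0,0,0,0.1,0.1,5,3.2]
    - [0,0,0,0.1,0.1,6,3.2]
    - [0,0,0,0.1,0.1,7,3.2]
    - [0,0,0,0.1,0.1,7,3.2]
    - [0,0,0,0.1,0.1,7,3.2]
    - [0,0,0,0.1,0.1,7,3.2]

```text
t: 3.4
eef_pos: [0.501, 0.0618, 0.2046]
orientation: [0.112, 0.876, 0.376, 0.28]
force: [-9.9, -1.7, 7.6]
opening: 0.337
finger_force: 5.8
```

Run:
```python
from fit2 import *
print(rel(bw([0,.19,.0815]),tool(45)), r.state()['force'])
th=np.linspace(0,1.78,17)
k=np.c_[.19*np.sin(th),.19*np.cos(th)-.19]*100
d=np.c_[k[:,0]+k[:,1],k[:,0]-k[:,1]]/2**.5
print((d[1:9]).round(1).tolist());print((d[9:]-d[8]).round(1).tolist())
```

```text
(array([ 0. , -0.1,  0.2]), array([-0.24, -0.05,  0.2 ])) [-9.862  -1.7194  7.628 ]
[[1.4, 1.6], [2.6, 3.3], [3.7, 5.1], [4.5, 7.1], [5.1, 9.1], [5.4, 11.2], [5.6, 13.3], [5.5, 15.4]]
[[-0.3, 2.1], [-0.9, 4.1], [-1.7, 6.1], [-2.7, 7.9], [-3.9, 9.7], [-5.3, 11.3], [-6.8, 12.7], [-8.5, 13.9]]
```

The normal force is about 12 N, so the tips are resting on the bar. I'll back off 8 mm and follow the arc.

arm_command:
  rows:
    - [0,0,0,0,0,-0.8,3.2]
    - [0,0,0,1.4,1.6,-0.8,3.2]
    - [0,0,0,2.6,3.3,-0.8,3.2]
    - [0,0,0,3.7,5.1,-0.8,3.2]
    - [0,0,0,4.5,7.1,-0.8,3.2]
    - [0,0,0,5.1,9.1,-0.8,3.2]
    - [0,0,0,5.4,11.2,-0.8,3.2]
    - [0,0,0,5.6,13.3,-0.8,3.2]

```text
t: 4.2
eef_pos: [0.6078, 0.01, 0.2879]
orientation: [0.112, 0.876, 0.376, 0.281]
force: [0.4, 0.4, 0.2]
opening: 0.341
finger_force: 0.2
```

Run:
```python
from fit2 import *
T=tcp(); x=np.linalg.inv(B)@T[:,3]; print(x, np.arctan2(x[0],x[1]), np.hypot(x[0],x[1]), r.state()['force'],r.state()['qpos'])
im=r.camera('wrist'); cv2.imwrite('pics/w3.png',cv2.resize(im[:400,:,::-1],None,fx=.6,fy=.6))
```

```text
[0.1363 0.1372 0.0911 1.    ] 0.7822493182091957 0.19340423379539137 [0.4383 0.4339 0.2146] [-0.1054 -0.3354  2.0698  0.1047  0.8002  0.6053]
```

View pics/w3.png

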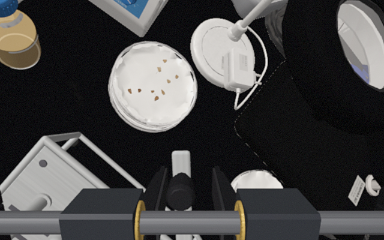

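The knob is caged between the fingers and the bar is swinging up. I'll continue.

arm_command:
  rows:
    - [0,0,0,-0.1,2.1,0,3.2]
    - [0,0,0,-0.4,4.2,0,3.2]
    - [0,0,0,-1.0,6.2,0,3.2]
    - [0,0,0,-1.8,8.2,0,3.2]
    - [0,0,0,-2.8,10,0,3.2]
    - [0,0,0,-4,11.8,0,3.2]
    - [0,0,0,-5.4,13.4,0,3.2]
    - [0,0,0,-6.9,14.8,0,3.2]

```text
t: 5.05
eef_pos: [0.6566, -0.1426, 0.3195]
orientation: [0.112, 0.876, 0.376, 0.28]
force: [0.7, 0.6, 0.1]
opening: 0.338
finger_force: 0.1
```

arm_command:
  rows:
    - [0,0,0,-0.8,0.6,0,3.2]
    - [0,0,0,-1.7,1.2,0,3.2]
    - [0,0,0,-1.7,1.2,0,3.2]
    - [0,0,0,-1.7,1.2,-1,3.2]
    - [0,0,0,-1.7,1.2,-2,3.2]
    - [0,0,0,-1.7,1.2,-4,3.2]
    - [0,0,0,-1.7,1.2,-6,3.2]
    - [0,0,0,-1.7,1.2,-9,3.2]

```text
t: 5.85
eef_pos: [0.6014, -0.1629, 0.3909]
orientation: [0.111, 0.876, 0.377, 0.28]
force: [1.5, -0.4, -0.6]
opening: 0.337
finger_force: 0.0
```

Run:
```python
from fit2 import *
s=r.state();T=tcp(); x=np.linalg.inv(B)@T[:,3]; print(s['t'],x, np.arctan2(x[0],x[1]), s['force'],s['qpos'])
im=r.camera('top'); cv2.imwrite('pics/t4.png',cv2.resize(im[130:330,180:500,::-1],None,fx=2,fy=2))
c=cam('wrist',np.load('T_w1.npy'))
# template from views
print('tpl grasp rel', rel([.4325,-.3288,.10],np.diag([1.,-1,-1])))
```

```text
5.85 [ 0.187  -0.0355  0.1815  1.    ] 1.7581622142334854 [ 1.5096 -0.4391 -0.6091] [-0.4707 -0.3138  1.883   0.3227  1.0433  0.2006]
tpl grasp rel (array([ 13.8, -33.8,  45. ]), array([-33.54, -10.98,  14.29]))
```

View pics/t4.png

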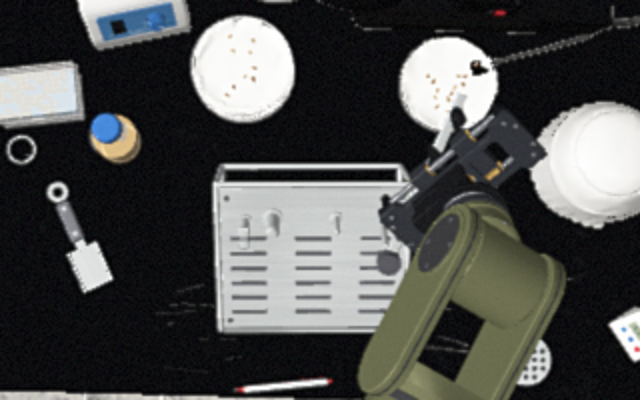

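The keeper is up at about 1.8–1.9 rad and free, and the pegs are visible at (271,222) and (336,222). Next is the template.

Run:
```python
from fit2 import *
print(rel([.435,-.330,.14],np.diag([1.,-1,-1])))
```

```text
(array([ 13.8, -33.8,  45. ]), array([-31.86,  -9.09,  11.18]))
```

arm_command:
  rows:
    - [0,0,0,-7,-2,0,3.2]
    - [13.8,-33.8,45,-31.9,-9.1,11.2,5]
    - [13.8,-33.8,45,-31.9,-9.1,11.2,5]
    - [13.8,-33.8,45,-31.9,-9.1,11.2,5]
    - [13.8,-33.8,45,-31.9,-9.1,11.2,5]
    - [13.8,-33.8,45,-31.9,-9.1,11.2,5]
    - [13.8,-33.8,45,-31.9,-9.1,11.2,5]
    - [13.8,-33.8,45,-31.9,-9.1,11.2,5]

```text
t: 6.7
eef_pos: [0.4299, -0.3287, 0.127]
orientation: [-0.005, 1.0, -0.003, -0.009]
force: [0.5, -0.8, -0.1]
opening: 0.526
finger_force: 0.0
```

Run:
```python
from fit2 import *
print(tcp());print(rel([.435,-.330,.14],np.diag([1.,-1,-1])))
```

```text
[[ 0.9998 -0.0065 -0.0173  0.4299]
 [-0.0063 -0.9999  0.0104 -0.3287]
 [-0.0174 -0.0103 -0.9998  0.127 ]
 [ 0.      0.      0.      1.    ]]
(array([-0.6,  1. , -0.4]), array([ 0.49,  0.11, -1.31]))
```

Run:
```python
from fit2 import *
r.camera('wrist');s=r.state(); T=tcp(s); im=r.camera('wrist'); np.save('T_w5.npy',T); print(T,s['qvel'])
cv2.imwrite('pics/w5.png',im[:,:,::-1])
```

```text
[[ 0.9999 -0.0077 -0.0148  0.4325]
 [-0.0076 -0.9999  0.0086 -0.3296]
 [-0.0148 -0.0085 -0.9999  0.1292]
 [ 0.      0.      0.      1.    ]] [ 0.0168 -0.0777 -0.0075  0.0635 -0.0943 -0.2196]
```

View pics/w5.png

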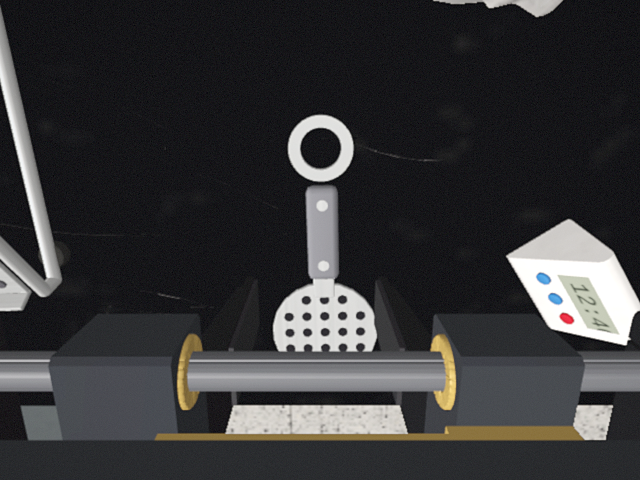

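The eye is at (321,148). The handle runs from (321,186) to (323,279), with its rivets at (322,206) and (323,266). All of it is centred between the jaws.

Run:
```python
from fit2 import *
V=cam('wrist',np.load('T_w5.npy'))
print('tri eye',tri([(V,(321,148)),(W,(587,131)),(C,(442,265))]))
e=atz(V,(321,148),.006);g1=atz(V,(322,206),.014);g2=atz(V,(323,266),.014);h1=atz(V,(321,186),.014);h2=atz(V,(323,279),.014)
print(e,g1,g2,(g1+g2)/2,h1,h2,(h1+h2)/2,np.degrees(np.arctan2(*(g1-g2)[1::-1])))
print(rel([.4365,-.331,.0245],np.diag([1.,-1,-1])))
```

```text
tri eye (array([ 0.4889, -0.3317,  0.0057]), [np.float64(0.0011245841555097987), np.float64(0.002319754563264903), np.float64(0.0033749206952338427)])
[ 0.4879 -0.3314  0.006 ] [ 0.4529 -0.3319  0.014 ] [ 0.4128 -0.3324  0.014 ] [ 0.4329 -0.3321  0.014 ] [ 0.4655 -0.3313  0.014 ] [ 0.4037 -0.3324  0.014 ] [ 0.4346 -0.3318  0.014 ] 0.741166566760927
(array([-0.3,  0.5, -0. ]), array([ 0.33,  0.18, 10.66]))
```

arm_command:
  rows:
    - [0,0,0,0,0.2,3,5]
    - [0,0,0,0,0.2,6,5]
    - [0,0,0,0,0.2,6,5]
    - [0,0,0,0,0.2,6,5]
    - [0,0,0,0,0.2,6,5]
    - [0,0,0,0,0.2,6,5]
    - [0,0,0,0,0.2,6,5]
    - [0,0,0,0,0.2,6,5]

```text
t: 7.6
eef_pos: [0.4338, -0.3316, 0.0733]
orientation: [-0.002, 1.0, 0.0, -0.003]
force: [-0.1, -0.9, 0.9]
opening: 0.525
finger_force: 0.0
```

Run:
```python
from fit2 import *
print(rel([.434,-.3318,.0248],np.diag([1.,-1,-1])),r.state()['qvel'])
```

```text
(array([-0.2,  0.3,  0. ]), array([0.05, 0.03, 4.85])) [-0.0008  0.0067  0.0065 -0.0011 -0.0015 -0.0005]
```

arm_command:
  rows:
    - [0,0,0,0,0,2,5]
    - [0,0,0,0,0,4,5]
    - [0,0,0,0,0,4.8,5]
    - [0,0,0,0,0,4.8,5]
    - [0,0,0,0,0,4.8,0.5]
    - [0,0,0,0,0,4.8,0.5]
    - [0,0,0,0,0,4.8,0.5]
    - [0,0,0,0,0,4.8,0.5]

```text
t: 8.4
eef_pos: [0.4332, -0.3312, 0.0248]
orientation: [-0.002, 1.0, -0.0, -0.003]
force: [-0.8, 0.6, 0.5]
opening: 0.246
finger_force: 0.0
```

arm_command:
  rows:
    - [0,0,0,0,0,0,0.5]
    - [0,0,0,0,0,0,0.5]
    - [0,0,0,0,0,-1,0.5]
    - [0,0,0,0,0,-3,0.5]
    - [0,0,0,0,0,-7,0.5]
    - [0,0,0,0,0,-12,0.5]
    - [0,0,0,0,0,-17,0.5]
    - [0,0,0,0,0,-22,0.5]

```text
t: 9.2
eef_pos: [0.4341, -0.3314, 0.2464]
orientation: [-0.002, 1.0, 0.0, -0.004]
force: [0.6, -0.4, -0.4]
opening: 0.205
finger_force: 29.8
```

Run:
```python
from fit2 import *
print('thick at y',p[4])
# TCP pose for tool eye over peg: grip point is TCP frame offset: eye at tool (+.054,0,dz)
# tcp height above tool bottom = .0248 ; eye mid = bottom+.003 -> eye in tcp frame z=+.0218
Rt=tool(0)
def tcpfor(e): return bw(e)-Rt@np.array([.054,0,.0218])
h=tcpfor([0,p[4],.045+.05]); print(h,rel(h,Rt))
```

```text
thick at y 0.1682142093674366
[0.4356 0.0374 0.1998] (array([ 0.1, 35.4, -1.3]), array([  0.19, -36.85,   4.83]))
```

arm_command:
  rows:
    - [0,7,0,0,-5,1,0.5]
    - [0,15,0,0,-10,1,0.5]
    - [0,23,0,0,-15,1,0.5]
    - [0,30,0,0,-20,1,0.5]
    - [0.1,35.4,-1.3,0.2,-25,1.5,0.5]
    - [0.1,35.4,-1.3,0.2,-30,3,0.5]
    - [0.1,35.4,-1.3,0.2,-34.5,4.8,0.5]
    - [0.1,35.4,-1.3,0.2,-36.9,4.8,0.5]

```text
t: 10.0
eef_pos: [0.4336, 0.0402, 0.1943]
orientation: [-0.004, 0.954, 0.012, 0.298]
force: [-0.2, -0.0, -1.5]
opening: 0.206
finger_force: 29.8
```

arm_command:
  rows:
    - [0,0,0,0,0,0,0.5]
    - [0,0,0,0,0,0,0.5]
    - [0,0,0,0,0,0,0.5]
    - [0,0,0,0,0,0,0.5]
    - [0,0,0,0,0,0,0.5]
    - [0,0,0,0,0,0,0.5]
    - [0,0,0,0,0,0,0.5]
    - [0,0,0,0,0,0,0.5]

```text
t: 10.8
eef_pos: [0.4363, 0.0369, 0.1978]
orientation: [-0.003, 0.954, 0.01, 0.3]
force: [-0.6, 0.9, -2.0]
opening: 0.21
finger_force: 29.8
```

Run:
```python
from fit2 import *
s=r.state(); T=tcp(s); im=r.camera('wrist'); np.save('T_w6.npy',T); print(T,s['qpos'])
V=cam('wrist',T); print('pred thick tip,foot,thin tip,foot',[np.round(proj(V,bw(x))) for x in ([0,p[4],.045],[0,p[4],.004],[0,p[4]-.086,.045],[0,p[4]-.086,.004])], 'eye',proj(V,T[:3,:3]@[.054,0,.0188]+T[:3,3]))
cv2.imwrite('pics/w6.png',im[:,:,::-1])
```

```text
[[ 0.8192  0.0211  0.5731  0.4363]
 [ 0.0178 -0.9998  0.0114  0.0369]
 [ 0.5732  0.0008 -0.8194  0.1978]
 [ 0.      0.      0.      1.    ]] [-0.0706 -0.7999  2.4969  0.0698  0.8374  1.4483]
pred thick tip,foot,thin tip,foot [array([316., 161.]), array([316., 154.]), array([486., 161.]), array([460., 154.])] eye (np.float64(317.59473232058184), np.float64(177.9314124373232))
```

View pics/w6.png

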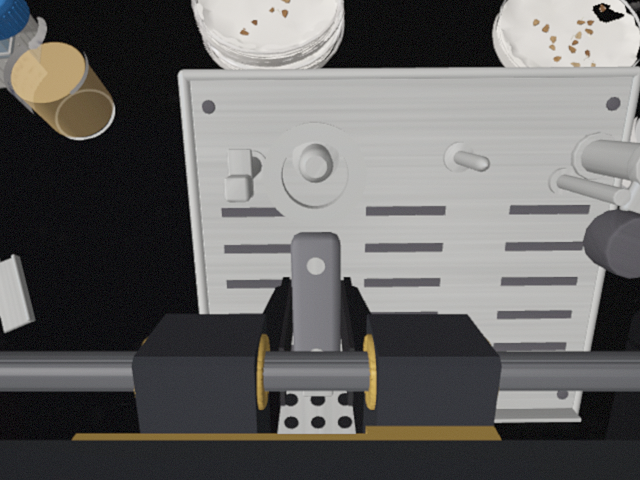

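The eye hole centre is at about (315,172) and the thick peg tip at (316,161), inside the ring as predicted. The thin tip at (485,162) also matches the model. I'll work out the last few millimetres of correction.

Run:
```python
from fit2 import *
T=np.load('T_w6.npy');V=cam('wrist',T);Ti=np.linalg.inv(T)
def attool(uv,z):
    o,d=ray(V,uv);o=Ti[:3,:3]@o+Ti[:3,3];d=Ti[:3,:3]@d;return o+d*(z-o[2])/d[2]
print('eye in tool',attool((315,172.5),.0188))
for h in (.045,.004): print('peg in tool',Ti@np.append(bw([0,p[4],h]),1))
print('tip by pixel',attool((316,161),(Ti@np.append(bw([0,p[4],.045]),1))[2]))
```

```text
eye in tool [ 0.0561 -0.001   0.0188]
peg in tool [ 0.055  -0.0007  0.0701  1.    ]
peg in tool [ 0.055  -0.0008  0.1111  1.    ]
tip by pixel [ 0.0552 -0.0007  0.0701]
```

arm_command:
  rows:
    - [0,0,0,-0.1,0,2,0.5]
    - [0,0,0,-0.1,0,3.5,0.5]
    - [0,0,0,-0.1,0,4.5,0.5]
    - [0,0,0,-0.1,0,5.2,0.5]
    - [0,0,0,-0.1,0,6,0.5]
    - [0,0,0,-0.1,0,6.6,0.5]
    - [0,0,0,-0.1,0,7,0.5]
    - [0,0,0,-0.1,0,7,0.5]

```text
t: 11.65
eef_pos: [0.4755, 0.038, 0.1394]
orientation: [-0.003, 0.954, 0.01, 0.3]
force: [0.2, 0.8, -1.4]
opening: 0.209
finger_force: 29.8
```

Run:
```python
from fit2 import *
s=r.state();T=tcp(s);Ti=np.linalg.inv(T); print('force in tool',T[:3,:3].T@s['force'],s['wrist_torque'],s['opening'])
for h in (.045,.007): print('peg in tool',Ti@np.append(bw([0,p[4],h]),1))
```

```text
force in tool [-0.6723 -0.7896  1.2944] [0.0036 0.4776 0.0316] 0.20946883119046208
peg in tool [ 0.0563 -0.0003 -0.0003  1.    ]
peg in tool [ 0.0564 -0.0004  0.0377  1.    ]
```

arm_command:
  rows:
    - [0,0,0,0,0,0.4,0.5]
    - [0,0,0,0,0,0.7,0.5]
    - [0,0,0,0,0,1.0,0.5]
    - [0,0,0,0,0,1.2,0.5]
    - [0,0,0,0,0,1.4,0.5]
    - [0,0,0,0,0,1.4,0.5]
    - [0,0,0,0,0,1.4,0.5]
    - [0,0,0,0,0,1.4,0.5]

```text
t: 12.45
eef_pos: [0.4837, 0.0382, 0.1286]
orientation: [-0.003, 0.954, 0.011, 0.301]
force: [-0.5, -0.3, -1.9]
opening: 0.206
finger_force: 29.8
```

Run:
```python
from fit2 import *
s=r.state();T=tcp(s);Ti=np.linalg.inv(T); print('force in tool',T[:3,:3].T@s['force'],s['wrist_torque'],s['opening'])
print('peg in tool',Ti@np.append(bw([0,p[4],.007]),1))
```

```text
force in tool [-1.531   0.3265  1.274 ] [0.0267 0.5504 0.0187] 0.20556814365384274
peg in tool [ 0.0559 -0.0004  0.0243  1.    ]
```

arm_command:
  rows:
    - [0,0,0,0,0,0.2,0.5]
    - [0,0,0,0,0,0.3,0.5]
    - [0,0,0,0,0,0.3,0.5]
    - [0,0,0,0,0,0.3,3.8]
    - [0,0,0,0,0,0.3,3.8]
    - [0,0,0,0,0,0.3,3.8]
    - [0,0,0,0,0,0.3,3.8]
    - [0,0,0,0,0,0.3,3.8]

```text
t: 13.25
eef_pos: [0.4854, 0.0382, 0.1261]
orientation: [-0.003, 0.954, 0.01, 0.301]
force: [0.2, 0.5, -0.4]
opening: 0.4
finger_force: 0.0
```

arm_command:
  rows:
    - [0,0,0,0,0,-1,3.8]
    - [0,0,0,0,0,-3,3.8]
    - [0,0,0,0,0,-6,3.8]
    - [0,0,0,0,0,-10,3.8]
    - [0,0,0,0,0,-13,3.8]
    - [0,0,0,0,0,-13,3.8]
    - [0,0,0,0,0,-13,3.8]
    - [0,0,0,0,0,-13,3.8]

```text
t: 14.05
eef_pos: [0.4105, 0.0367, 0.2305]
orientation: [-0.003, 0.954, 0.01, 0.299]
force: [-0.0, 1.1, -0.3]
opening: 0.401
finger_force: 0.0
```

Run:
```python
from fit2 import *
s=r.state(); T=tcp(s); im=r.camera('wrist'); np.save('T_w7.npy',T); print(s['t'],s['force'],s['opening'])
V=cam('wrist',T); print([np.round(proj(V,bw(x))) for x in ([0,p[4],.045],[0,p[4],.004])])
im2=r.camera('top')[190:330,195:475]
a=cv2.resize(im[:310],None,fx=.6,fy=.6);b=cv2.resize(im2,(384,192))
cv2.imwrite('pics/w7.png',cv2.resize(np.vstack([a,b])[:,:,::-1],None,fx=1.5,fy=1.5))
# paddle hover estimate from W, top
e=atz(C,(209,226),.006);bl=atz(C,(227,264),.004)
print(e,bl,np.degrees(np.arctan2(e[1]-bl[1],e[0]-bl[0])))
```

```text
14.05 [-0.0432  1.1056 -0.3235] 0.4012061597510986
[array([317., 149.]), array([317., 145.])]
[0.5881 0.3572 0.006 ] [0.4773 0.2991 0.004 ] 27.681922082501405
```

View pics/w7.png

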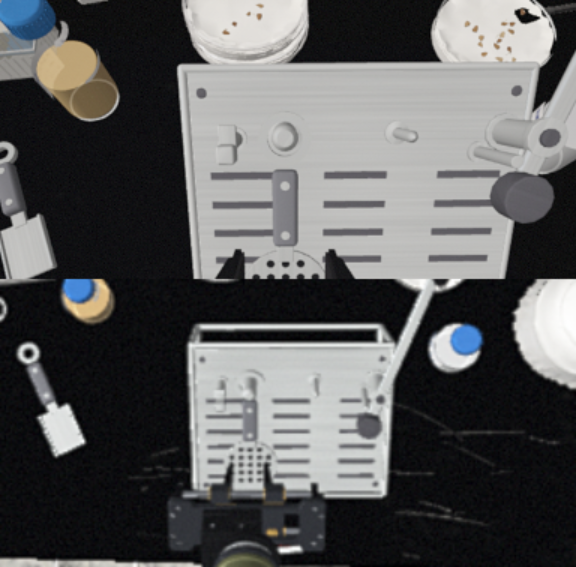

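The template hangs on the thick peg with its handle downhill, and the keeper is open. All ten views are used, so from here I measure numerically. Next is the paddle hover.

Run:
```python
from fit2 import *
Rd=R.from_euler('z',27.7,degrees=True).as_matrix()@np.diag([1.,-1,-1])
print(rel([.537,.331,.15],Rd))
```

```text
(array([  8. , -34.1, -25.6]), array([  6.37, -29.15,  14.14]))
```

arm_command:
  rows:
    - [1,-4,-3,0,-5,0,3.8]
    - [2,-8,-7,1,-10,2,3.8]
    - [4,-15,-12,2,-15,5,4.5]
    - [8,-34.1,-25.6,6.4,-29.2,14.1,4.5]
    - [8,-34.1,-25.6,6.4,-29.2,14.1,4.5]
    - [8,-34.1,-25.6,6.4,-29.2,14.1,4.5]
    - [8,-34.1,-25.6,6.4,-29.2,14.1,4.5]
    - [8,-34.1,-25.6,6.4,-29.2,14.1,4.5]

```text
t: 14.95
eef_pos: [0.5379, 0.3343, 0.1452]
orientation: [0.002, 0.971, 0.24, -0.003]
force: [-0.5, -0.4, -1.4]
opening: 0.472
finger_force: 0.0
```

arm_command:
  rows:
    - [0,0,0,0,0,0,4.5]
    - [0,0,0,0,0,0,4.5]
    - [0,0,0,0,0,0,4.5]
    - [0,0,0,0,0,0,4.5]
    - [0,0,0,0,0,0,4.5]
    - [0,0,0,0,0,0,4.5]
    - [0,0,0,0,0,0,4.5]
    - [0,0,0,0,0,0,4.5]

```text
t: 15.75
eef_pos: [0.5377, 0.3314, 0.1537]
orientation: [0.001, 0.971, 0.239, 0.002]
force: [-1.0, 0.4, 1.1]
opening: 0.473
finger_force: 0.0
```

Run:
```python
from fit2 import *
s=r.state(); T=tcp(s); im=r.camera('wrist'); np.save('T_w8.npy',T); np.save('w8.npy',im); print(T,s['t'])
g=im.max(2); m=(g>75).astype(np.uint8); m[330:]=0
n,l,st,ce=cv2.connectedComponentsWithStats(m)
for i in range(1,n):
    if st[i,4]>150: print(i,st[i],ce[i])
V=cam('wrist',T); print('exp eye',proj(V,[.588,.357,.006]),'grip',proj(V,[.5455,.3347,.014]))
# ascii map of central region
sub=g[80:330:8,200:440:4]; print('\n'.join(''.join(' .:-=+*#%@'[min(9,v//26)] for v in row) for row in sub))
```

```text
[[ 0.8857  0.4642  0.0048  0.5377]
 [ 0.4642 -0.8857 -0.0006  0.3314]
 [ 0.004   0.0028 -1.      0.1537]
 [ 0.      0.      0.      1.    ]] 15.75
1 [    0     0   157   139 18331] [73.5891 76.6544]
2 [127   0  84  15 816] [168.7953   5.239 ]
3 [244   0  67  52 808] [278.4158  28.7463]
4 [410   0  45  12 296] [434.1182   3.75  ]
7 [  438    37   202   126 21164] [544.2104 100.2334]
8 [ 290  123   45   45 1216] [311.9523 145.1809]
9 [ 277  171   64  159 6580] [308.6847 265.2918]
10 [ 576  245   64   85 1312] [611.3476 290.5518]
exp eye (np.float64(317.4647771879204), np.float64(147.62571195955533)) grip (np.float64(317.47915524232377), np.float64(219.2184936575501))
        .                         ..          .             
      .                                                 .   
.          .                   .  .          .  .   .       
             . .          .       .           .    .   .    
                     .   .      .             .             
                       .                        . .         
                         #%%%%%# .                          
[... 825 characters left out ...]
:             .   .          
                        +++%%+=.    .       .               
               .        :+++++=                         .   
         . ..        . . #%%%%        .. .          .       
 .         .       .#%%%%%%%%%%%%%#=    .      ..           
.            ...   .#%%%%%%%%%%#%%#+       ..      .        
.          .....   .#%%%%%%%%%%#%%#:       .....            
          ......   .#%%%%%%%%%%#%%%..    ..:...      . .  . 
     .  ........ . .#%%%%%%%%%%##%%.      .:.. ...          
       .......... ..#%%%%%%%%%%%#%%       .::... ...       .
.:.  ...... .....  .#%%%%%%%%%%%#%%       .:::.... ..   ::..
... ............   :#%%%%%%%%%%%#%%        ::...... ... ::::
```

Run:
```python
from fit2 import *
T=np.load('T_w8.npy'); im=np.load('w8.npy'); g=im.max(2); V=cam('wrist',T)
rows=np.arange(180,252); c=[ (np.nonzero(g[y,285:340]>90)[0]+285) for y in rows]; mid=np.array([(x.min()+x.max())/2 for x in c]); k=np.polyfit(rows,mid,1)
print(k, np.mean([np.ptp(x) for x in c]))
ys=np.nonzero((g[160:275,300:320]>90).mean(1)>.5)[0]+160; print(ys.min(),ys.max())
e=atz(V,(312,145),.006); h1=atz(V,(np.polyval(k,180),180),.014);h2=atz(V,(np.polyval(k,252),252),.014)
u=(h1-h2)/np.linalg.norm(h1-h2); yaw=np.degrees(np.arctan2(u[1],u[0])); hf=atz(V,(311,172),.014)
print('eye',e,'u',u,yaw,'eye off axis',np.cross(u,e-h1)[2], 'handle front end',hf,'dist to eye',u@(e-hf), 'tri eye',tri([(V,(312,145)),(C,(209,226))]))
g0=e-.048*u; gp=g0-.010*u; gp=h1+u*(u@(gp-h1)); print('grip',g0,gp)
Rd=R.from_euler('z',yaw,degrees=True).as_matrix()@np.diag([1.,-1,-1])
print(rel([gp[0],gp[1],.0248],Rd))
b=[ray(V,(0,0))]
```

```text
[ -0.0205 313.9906] 26.97222222222222
160 274
eye [0.5878 0.3611 0.006 ] u [0.8965 0.443  0.    ] 26.295900312149847 eye off axis -0.0005979699524501138 handle front end [0.5723 0.3537 0.014 ] dist to eye 0.017236767027211136 tri eye (array([ 0.5883,  0.36  , -0.0038]), [np.float64(0.0013236607127779941), np.float64(0.0013236607127781784)])
grip [0.5448 0.3398 0.006 ] [0.5356 0.3359 0.014 ]
(array([ 0.2, -0.2,  1.4]), array([-0.03, -0.54, 12.87]))
```

arm_command:
  rows:
    - [0,0,1.4,0,-0.5,2,4.5]
    - [0,0,1.4,0,-0.5,5,4.5]
    - [0,0,1.4,0,-0.5,8,4.5]
    - [0,0,1.4,0,-0.5,10,4.5]
    - [0,0,1.4,0,-0.5,11,4.5]
    - [0,0,1.4,0,-0.5,11,4.5]
    - [0,0,1.4,0,-0.5,11,4.5]
    - [0,0,1.4,0,-0.5,11,4.5]

```text
t: 16.6
eef_pos: [0.5371, 0.3364, 0.0453]
orientation: [0.001, 0.974, 0.227, 0.004]
force: [0.5, 0.1, -0.4]
opening: 0.471
finger_force: 0.0
```

Run:
```python
from fit2 import *
Rd=R.from_euler('z',26.3,degrees=True).as_matrix()@np.diag([1.,-1,-1])
print(rel([.5356,.3359,.0248],Rd))
```

```text
(array([ 0.2, -0.4, -0. ]), array([-0.17, -0.03,  2.05]))
```

arm_command:
  rows:
    - [0,0,0,-0.2,0,1,4.5]
    - [0,0,0,-0.2,0,2,4.5]
    - [0,0,0,-0.2,0,2,4.5]
    - [0,0,0,-0.2,0,2,4.5]
    - [0,0,0,-0.2,0,2,0.5]
    - [0,0,0,-0.2,0,2,0.5]
    - [0,0,0,-0.2,0,2,0.5]
    - [0,0,0,-0.2,0,2,0.5]

```text
t: 17.4
eef_pos: [0.5342, 0.3349, 0.0234]
orientation: [0.001, 0.974, 0.227, 0.002]
force: [0.5, 0.2, -0.6]
opening: 0.211
finger_force: 30.0
```

arm_command:
  rows:
    - [0,0,0,0,0,0,0.5]
    - [0,0,0,0,0,0,0.5]
    - [0,0,0,0,0,-1,0.5]
    - [0,0,0,0,0,-3,0.5]
    - [0,0,0,0,0,-7,0.5]
    - [0,0,0,0,0,-12,0.5]
    - [0,0,0,0,0,-17,0.5]
    - [0,0,0,0,0,-21,0.5]

```text
t: 18.2
eef_pos: [0.5336, 0.3353, 0.2378]
orientation: [0.0, 0.974, 0.227, 0.004]
force: [0.8, 0.6, 0.3]
opening: 0.207
finger_force: 30.0
```

Run:
```python
from fit2 import *
T=tcp(); im=r.camera('wrist'); np.save('w9.npy',im); print(T[:3,3])
g=im.max(2); sub=g[100:300:8,240:400:4]; print('\n'.join(''.join(' .:-=+*#%@'[min(9,v//26)] for v in row) for row in sub))
Rt=tool(0); h=bw([0,p[4]-.086,.045+.05])-Rt@np.array([.058,0,.0218]); print(h,rel(h,Rt))
```

```text
[0.5336 0.3353 0.2378]
     .                         . .  .   
                                        
                                   .    
         .       .:::                   
             .##########%.              
            ###############.            
          .#####.  .  .#####.           
          #####         #####           
  .     . ####-        .+####           
      .   %####  .      #####        .  
        .  #####+.   :######            
            ###############             
 .            =#########=   .           
            .  .                        
 .           .+++=======-.              
             +++++++++++=-       .    ..
          .  +++++++++++=-              
     .       ++++*###*++=-              
             ++++#####++=-      .  .    
             +++++++++++=-              
             +++++++++++=-    .         
             +++++++++++=-              
         ..  +++++++++++=-.  .  .       
           ..+++++++++++=:..            
   .      . .=*+++++++++=:..            
[ 0.4346 -0.0486  0.1975] (array([-7.7, 33.3, 24.1]), array([-26.29,  30.05,   4.43]))
```

arm_command:
  rows:
    - [-1,4,3,-3.2,3.7,-2,0.5]
    - [-2,8,6,-6.5,7.4,-3,0.5]
    - [-3.5,15,11,-9.7,11.1,-3,0.5]
    - [-5,22,16,-13,14.8,-3,0.5]
    - [-6.5,28,20,-16.3,18.5,-3,0.5]
    - [-7.7,33.3,24.1,-19.5,22.3,-2,0.5]
    - [-7.7,33.3,24.1,-22.8,26,0,0.5]
    - [-7.7,33.3,24.1,-25,28.5,2,0.5]

```text
t: 19.05
eef_pos: [0.4342, -0.0325, 0.2139]
orientation: [0.001, 0.955, 0.012, 0.296]
force: [0.7, 0.1, -1.0]
opening: 0.207
finger_force: 30.0
```

Run:
```python
from fit2 import *
Rt=tool(0); h=bw([0,p[4]-.086,.045+.05])-Rt@np.array([.058,0,.0218]); print(tcp()[:3,3],h,rel(h,Rt))
```

```text
[ 0.4342 -0.0325  0.2139] [ 0.4348 -0.0486  0.1975] (array([0.4, 0.6, 0.3]), array([-0.92,  1.6 ,  1.38]))
```

arm_command:
  rows:
    - [0,0,0,-0.9,1.6,1.4,0.5]
    - [0,0,0,-0.9,1.6,1.4,0.5]
    - [0,0,0,-0.9,1.6,1.4,0.5]
    - [0,0,0,-0.9,1.6,1.4,0.5]
    - [0,0,0,-0.9,1.6,1.4,0.5]
    - [0,0,0,-0.9,1.6,1.4,0.5]
    - [0,0,0,-0.9,1.6,1.4,0.5]
    - [0,0,0,-0.9,1.6,1.4,0.5]

```text
t: 19.85
eef_pos: [0.4362, -0.0468, 0.1969]
orientation: [-0.0, 0.956, 0.013, 0.294]
force: [1.4, -0.5, -0.9]
opening: 0.207
finger_force: 30.0
```

```bash
cat > chk.py <<'E'
from fit2 import *
s=r.state(); T=tcp(s); im=r.camera('wrist'); np.save('w10.npy',im);V=cam('wrist',T);Ti=np.linalg.inv(T)
print('TCP',T[:3,3],s['force'])
yt=p[4]-.086
print('peg tip/foot in tool',Ti@np.append(bw([0,yt,.045]),1),Ti@np.append(bw([0,yt,.007]),1))
print('pix tip,foot',proj(V,bw([0,yt,.045])),proj(V,bw([0,yt,.004])),'eye pix',proj(V,T[:3,:3]@[.058,0,.0188]+T[:3,3]))
g=im.max(2)
sub=im[100:230:4,250:390:2].min(2); print('\n'.join(''.join(' .:-=+*#%@'[min(9,max(0,(int(v)-90)//13))] for v in row) for row in sub))
E
python3 - <<'E'
import runpy; runpy.run_path('chk.py')
from fit2 import *
# eye in tool from lift picture on dark background
im=np.load('w9.npy').max(2); m=(im>75).astype(np.uint8)
ff=1-m; n,l,st,ce=cv2.connectedComponentsWithStats(ff[100:230,240:400])
print([ (st[i],ce[i]+[240,100]) for i in range(n) if 500<st[i,4]<4000])
E
```

```text
TCP [ 0.4362 -0.0468  0.1969] [ 1.3573 -0.5407 -0.9433]
peg tip/foot in tool [0.0581 0.0017 0.0697 1.    ] [0.0587 0.0015 0.1077 1.    ]
pix tip,foot (np.float64(320.6657674274688), np.float64(155.2060515767931)) (np.float64(319.6802580358148), np.float64(147.84382368301334)) eye pix (np.float64(317.59329722518726), np.float64(167.61445110198088))
######################################################################
######################################################################
######################################################################
################################################*####*##########*#####
######################################################################
#######################################################*###########*##
###############################*######################################
########################################**############################
######################################################################
######################################################################
########################################
[... 976 characters left out ...]
################################################
:--------------------.......+*#################################:... ..
                              .################################       
                     :.                   -*###################.......
######################::::.:..............   #########################
#####################------------:::-:-:::.   %#######################
####################*-=---------:-::::::::.   +#######################
###########%#########-=-------:-----::-:::..  +#######################
####################*-=-----------:-:::-::..  +#######################
[(array([  57,   44,   39,   39, 1191], dtype=int32), array([315.8027, 162.6935]))]
```

Run:
```python
import numpy as np
im=np.load('w10.npy').min(2)
for y in range(138,188,2): print(y,' '.join('%3d'%v for v in im[y,292:344:2]))
```

```text
138 187 189 188 187 189 188 188 188 189 189 188 189 188 189 188 188 189 188 189 189 190 190 189 189 188 189
140 189 188 189 188 190 188 187 190 189 189 189 189 189 189 188 188 189 189 187 188 190 188 189 189 187 188
142 189 188 190 190 187 189 188 189 187 188 187 192 191 190 189 189 189 187 189 189 189 188 189 189 187 188
144 190 188 189 188 189 189 189 189 192 199 201 205 202 189 183 189 190 190 189 188 186 188 187 189 189 189
146 190 189 189 189 187 189 189 196 200 201 201 193 164 149 126 116 179 184 186 189 189 189 189 188 187 189
148 188 189 188 190 188 187 189 197 201 199 197 176 166 149 135 112 121 180 176 184 191 189 189 188 189 188
150 189 189 189 188 191 190 193 198 199 200 193 175 167 154 139 118 105 154 173 174 182 189 188 190 189 189
152 188 189 189 189 190 189 195 196 197 197 192 177 176 171 158 138 116 133 176 173 171 188 189 189 189 188
154 187 188 189 190 189 188 193 195 196 193 190 185 192 188 173 149 123 120 174 170 169 184 188 188 189 189
156 188 187 184 189 190 189 190 195 194 192 187 191 202 200 185 145 127 112 153 170 172 188 182 188 187 188
158 189 188 176 186 
[... 899 characters left out ...]
 190 190 189 190 189 189 190 184 180 188 189 189 187
176 188 189 188 181 128 184 191 190 189 188 190 190 188 190 189 189 189 188 189 188 178 187 188 188 188 188
178 187 188 186 189 179 124 179 191 187 189 187 189 188 188 187 188 188 188 185 174 184 189 187 186 187 188
180 186 187 187 188 189 179 116 157 189 192 192 191 190 192 191 190 189 178 167 184 188 188 187 187 188 185
182 186 188 186 186 187 189 184 141 108 140 174 179 184 182 179 167 159 171 186 188 188 187 188 188 187 187
184 188 187 188 188 189 188 187 189 184 153 144 127 135 146 155 172 182 187 188 186 187 186 187 188 189 188
186 187 186 189 185 187 187 187 187 188 188 189 189 190 189 188 189 187 187 186 188 185 188 188 187 186 188
```

The hole centre is near (316,164) and the thin peg tip near (320,157). I'll correct by -2 mm in x and +2 mm in y, then descend.

arm_command:
  rows:
    - [0,0,0,-0.2,0.2,2,0.5]
    - [0,0,0,-0.2,0.2,3.5,0.5]
    - [0,0,0,-0.2,0.2,4,0.5]
    - [0,0,0,-0.2,0.2,4,0.5]
    - [0,0,0,-0.2,0.2,4,0.5]
    - [0,0,0,-0.2,0.2,4,0.5]
    - [0,0,0,-0.2,0.2,4,0.5]
    - [0,0,0,-0.2,0.2,4,0.5]

```text
t: 20.7
eef_pos: [0.4571, -0.0491, 0.1632]
orientation: [0.0, 0.956, 0.012, 0.294]
force: [0.4, 0.3, -0.9]
opening: 0.207
finger_force: 30.0
```

```bash
python3 chk.py | head -3
python3 - <<'E'
import numpy as np
im=np.load('w10.npy').min(2)
for y in range(136,192,2): print(y,' '.join('%3d'%v for v in im[y,292:344:2]))
E
```

```text
TCP [ 0.4571 -0.0491  0.1632] [ 0.4362  0.256  -0.9177]
peg tip/foot in tool [ 0.0598 -0.001   0.0302  1.    ] [ 0.0603 -0.0012  0.0682  1.    ]
pix tip,foot (np.float64(315.19954900715567), np.float64(159.93187614324256)) (np.float64(314.9522893440844), np.float64(150.49017981828683)) eye pix (np.float64(317.5921566867404), np.float64(167.6155155884472))
136 183 180 184 182 182 182 183 182 183 183 184 183 183 183 183 183 183 183 182 183 182 183 183 182 184 181
138 183 181 183 183 182 183 182 183 182 183 182 182 182 183 183 183 182 183 183 182 182 181 183 182 182 183
140 181 183 184 183 182 183 181 182 182 184 182 181 182 182 183 182 182 183 184 182 184 182 182 183 182 183
142 182 182 183 183 181 183 183 183 182 183 182 185 184 183 182 184 182 181 183 182 183 183 182 183 183 183
144 181 184 183 183 182 183 182 183 186 194 195 192 188 186 182 182 182 182 182 182 183 183 183 183 184 182
146 182 182 182 183 183 180 186 192 196 196 184 167 173 183 183 181 180 177 181 183 182 182 182 183 183 181
148 182 181 182 182 182 187 196 196 194 171 149 131 110 113 173 178 175 171 171 177 184 182 18
[... 1581 characters left out ...]
 181 181 180 181 181 178 168 179 182 181 182 181 182
180 181 181 181 181 183 172 112 149 181 184 185 184 183 185 184 184 183 174 163 178 182 182 180 181 180 181
182 180 179 180 182 181 184 181 136 104 133 172 175 177 178 173 163 153 164 179 183 182 180 181 181 181 182
184 181 180 182 181 181 181 182 184 180 148 139 123 132 142 151 164 176 182 180 181 181 182 182 181 181 181
186 179 182 181 181 181 182 180 181 180 183 183 184 183 182 181 181 181 181 182 183 180 180 181 181 182 180
188 180 178 183 181 182 180 182 181 181 180 181 180 181 180 180 181 182 181 181 182 181 180 181 180 178 180
190 181 181 180 180 180 181 181 182 180 181 181 181 182 181 181 182 180 181 181 181 181 181 181 180 181 181
```

The tip at (314,163) sits inside the hole centred at (316,164), so it is aligned. Descending.

arm_command:
  rows:
    - [0,0,0,0,0,0.6,0.5]
    - [0,0,0,0,0,1.2,0.5]
    - [0,0,0,0,0,1.8,0.5]
    - [0,0,0,0,0,2.4,0.5]
    - [0,0,0,0,0,3,0.5]
    - [0,0,0,0,0,3.5,0.5]
    - [0,0,0,0,0,3.5,0.5]
    - [0,0,0,0,0,3.5,0.5]

```text
t: 21.55
eef_pos: [0.4766, -0.0487, 0.1334]
orientation: [-0.0, 0.956, 0.012, 0.294]
force: [0.2, -1.6, -0.2]
opening: 0.208
finger_force: 30.0
```

```bash
python3 chk.py | head -2
```

```text
TCP [ 0.4766 -0.0487  0.1334] [ 0.2177 -1.6304 -0.1969]
peg tip/foot in tool [ 0.0605 -0.0008 -0.0055  1.    ] [ 0.061  -0.001   0.0325  1.    ]
```

arm_command:
  rows:
    - [0,0,0,0,0,0.4,0.5]
    - [0,0,0,0,0,0.7,0.5]
    - [0,0,0,0,0,0.9,0.5]
    - [0,0,0,0,0,1.0,0.5]
    - [0,0,0,0,0,1.0,0.5]
    - [0,0,0,0,0,1.0,0.5]
    - [0,0,0,0,0,1.0,0.5]
    - [0,0,0,0,0,1.0,0.5]

```text
t: 22.4
eef_pos: [0.4822, -0.0487, 0.1254]
orientation: [-0.0, 0.956, 0.012, 0.294]
force: [0.2, 0.1, -1.2]
opening: 0.209
finger_force: 30.0
```

```bash
python3 chk.py | head -2
```

```text
TCP [ 0.4822 -0.0487  0.1254] [ 0.2219  0.129  -1.2213]
peg tip/foot in tool [ 0.0603 -0.0008 -0.0153  1.    ] [ 0.0608 -0.001   0.0227  1.    ]
```

arm_command:
  rows:
    - [0,0,0,0,0,0,3.8]
    - [0,0,0,0,0,0,3.8]
    - [0,0,0,0,0,0,3.8]
    - [0,0,0,0,0,0,3.8]
    - [0,0,0,0,0,0,3.8]
    - [0,0,0,0,0,-1,3.8]
    - [0,0,0,0,0,-3,3.8]
    - [0,0,0,0,0,-6,3.8]

```text
t: 23.25
eef_pos: [0.4473, -0.0487, 0.1736]
orientation: [-0.001, 0.956, 0.012, 0.292]
force: [0.0, -0.8, 0.4]
opening: 0.399
finger_force: 0.0
```

arm_command:
  rows:
    - [0,0,0,0,0,-3,3.8]
    - [0,0,0,0,0,-6,3.8]
    - [0,0,0,0,0,-8,3.8]
    - [0,0,0,0,0,-8,3.8]
    - [0,0,0,0,0,-8,3.8]
    - [0,0,0,0,0,-8,3.8]
    - [0,0,0,0,0,-8,3.8]
    - [0,0,0,0,0,-8,3.8]

```text
t: 24.05
eef_pos: [0.4034, -0.0495, 0.2397]
orientation: [-0.001, 0.956, 0.012, 0.293]
force: [-0.3, -0.4, 0.1]
opening: 0.4
finger_force: 0.0
```

Run:
```python
from fit2 import *
s=r.state(); T=tcp(s); im=r.camera('wrist'); np.save('w11.npy',im);V=cam('wrist',T); print(s['t'],T[:3,3])
for n,y in (('thick',p[4]),('thin',p[4]-.086)):
    print(n,[np.round(proj(V,bw(x))) for x in ([0,y,.045],[0,y,.007],[-.004,y,.010],[-.052,y,.014],[-.05,y,.018])])
g=im.min(2); sub=g[90:330:6,90:420:4]; print('\n'.join(''.join(' .:-=+*#%@'[min(9,max(0,(int(v)-30)//18))] for v in row) for row in sub))
```

```text
24.05 [ 0.4034 -0.0495  0.2397]
thick [array([178., 141.]), array([194., 137.]), array([193., 143.]), array([197., 211.]), array([195., 210.])]
thin [array([316., 142.]), array([316., 137.]), array([316., 144.]), array([316., 212.]), array([316., 210.])]
@@@#@@@@@@@@@%@@%@@%@%%%%%%%@@@%@%@%@@%@@@@@@@@@@@@@@@@@@@@@@@@@@@@@@@@@@@@@@@@@@@@
@@-=-@@@@@@@@@@@@@@@@@@@@@@@@@@@@@@@@@@@@@@@@@@@@@@@@@@@@@@@@@@@@@@@@@@@@@@@@@@@@@@
%@@#@@@@@@@@@@@@@@@@@@@@@@@@@@@@@@@@@@@@@@@@@@@@@@@@@@@@@@@@@@@@@@@@@@@@@@@@@@@@@@@
#@@@@@@@@@@@@@%%@%%%@%%%%%%%%%%%%%%@%@%%%%@%@@@@%%%%%%%%%%%%%%%%%%%%%%%%%%%%%%%%%@@
*@@@@@@@@@@@@@@@@@@@@@@%@@@@@@@@@@@@@@@@@@@@@@@@@@@@@@@@@@%@@%@%@@%@@@%@%%@@@%@@@@@
#@@@@@@@@@@@@@@@@@@@@@@@%@@@%*@@@@@@@@@@@@@@@@@@@@@@@@@@@@@@@@@@@@@@@@@@@@@@@@@@@@@
%@@@@@@@@@@@@@@@@@@@@@@@@@@@@@@*@@@@@@@@@@@@@@@@@@@@@@@%@@#@@@@@@@@@@@@@@@@@@@@@@@@
%#@@@@@%=@@@@%@@@@@@%%#*=====@@@+@@@@@@@@@@@@@@@@@@@@@@@@@@@@@@@@@@@@@@@@@@@@@@@@@@
@*@@@@@@*@@%##@%@@@@@@@#*====+@@@%@@@@@@@@@@@@@@@@@@@@@@#+%@@@@@@@@@@@@@@@@@@@@@%@%
@*@%@@@@%======@*%%@@@@@++-=-*%@@+@@@@@@@@@@@@@@@@@@@@@@@**%@@@@@@@@@@@@@@@@@@@@@@%
@#@@@
[... 1812 characters left out ...]
@@@@@@@@@@%#@@@--------=------
     @#@@@@@@@@@@@@@@@%@: #@- #@- #@%%*@@@@   @@@@#@@@@@@@@@@@@@#@@@.  #@@@@@@@@@@@
     #%@@@@@@@@@@@@@@@@@@@@@@@%%@@%@@%%#@     @@@@#@@@@@@@@@@@@@#@@@.    @@@@@@@@@@
     .@#@@@@@@@@@@%%% :@% -%% :%% -@# -@      @@@@%@@@@@@@@@@@@@#@@@      @@@@@@@@@
      @*@@@@%%%%%%@%@%@%@@@%@@@%@@@@@@@       ###+%@@@@@@@@@@@@@#@@@       ====----
      @#@@@@------%%@*#%@+#%@=#%@=#@@:        ====%@@@@@@@@@@@@@#@@@ .      #######
      %%@@@@@@@@@@@@@= @@::@@-:@@:=@@         @@@@%@@@@@@@@@@@@@#@@@         @@@@@@
      -@                          #@          @@@@@@@@@@@@@@@@@@#@@@  .       @%.  
                                              @@@@@@@@@@@@@@@@@@#@@@           %.
```

Both tools hang on their pegs. Their handles start at about rows 180 and 174, in line under the pegs. Next I hover over the open knob.

Run:
```python
from fit2 import *
t=bw([.19*np.sin(1.9),.19*np.cos(1.9),.0895+.07]); print(t,rel(t,tool(36)))
```

```text
[ 0.6083 -0.1884  0.3688] (array([ -0.1,   1. , -35.8]), array([23.86, 14.44,  0.68]))
```

arm_command:
  rows:
    - [0,0,-6,3,2,-2,4.5]
    - [0,0,-12,7,4,-2,4.5]
    - [0,0,-20,11,7,-2,4.5]
    - [0,0,-28,15,9,-1,4.5]
    - [0,1,-35.8,19,12,0.7,4.5]
    - [0,1,-35.8,23.9,14.4,0.7,4.5]
    - [0,1,-35.8,23.9,14.4,0.7,4.5]
    - [0,1,-35.8,23.9,14.4,0.7,4.5]

```text
t: 24.9
eef_pos: [0.6093, -0.1886, 0.3701]
orientation: [0.09, 0.903, 0.305, 0.287]
force: [-0.4, 0.3, -0.9]
opening: 0.472
finger_force: 0.0
```

arm_command:
  rows:
    - [0,0,0,0,0,0,4.5]
    - [0,0,0,0,0,0,4.5]
    - [0,0,0,0,0,0,4.5]
    - [0,0,0,0,0,0,4.5]
    - [0,0,0,0,0,0,4.5]
    - [0,0,0,0,0,0,4.5]
    - [0,0,0,0,0,0,4.5]
    - [0,0,0,0,0,0,4.5]

```text
t: 25.7
eef_pos: [0.6085, -0.1881, 0.3706]
orientation: [0.09, 0.903, 0.305, 0.288]
force: [0.1, -0.3, -0.2]
opening: 0.474
finger_force: 0.0
```

Run:
```python
from fit2 import *
s=r.state(); T=tcp(s); im=r.camera('wrist'); np.save('w12.npy',im);np.save('T_w12.npy',T);V=cam('wrist',T)
t=bw([.19*np.sin(1.9),.19*np.cos(1.9),.0895+.07]); print(s['t'],T[:3,3],rel(t,tool(36)),s['qpos'])
for th in (1.8,1.9,2.0): print(th,[np.round(proj(V,bw([q*np.sin(th),q*np.cos(th),h]))) for q,h in ((.19,.0875),(.19,.0535),(.212,.0535),(.15,.0535))])
g=im.max(2); sub=g[150:330:5,220:420:3]; print('\n'.join(''.join(' .:-=+*#%@'[min(9,int(v)//26)] for v in row) for row in sub))
```

```text
25.7 [ 0.6085 -0.1881  0.3706] (array([ 0.1, -0.1,  0.1]), array([-0.1 , -0.02,  0.15])) [-0.5093 -0.2726  1.8841  0.3508  1.0139  0.3019]
1.8 [array([295., 238.]), array([297., 223.]), array([324., 200.]), array([250., 263.])]
1.9 [array([316., 265.]), array([316., 246.]), array([345., 227.]), array([265., 281.])]
2.0 [array([334., 292.]), array([332., 271.]), array([363., 254.]), array([278., 299.])]
                                                     .             
                  :                   .                            
                     :                            .                
                                                              .    
                         -              .   .              .       
                           .                    .                  
                                                                   
                                                                   
                   :==-=*#%%#*+:  .            .                   
                ++####%%@%%%%%%%#=  :                          .   
              
[... 1052 characters left out ...]
                ..:::
 .     :###  .-#*****%%%%%%%%%%%%%%%%@@@+         ....             
     +###*.  ..**+#%#%%%%%%%%%%%%%%%%@-           .....            
  .*###* ......=:=+%##%%%%%%%%%%%%%%.             .... .           
=####*+.. ....     :+-+%%%%@@%%%#*.               ... ..           
##**#-.. ....            ..                .      .... .....       
**##:..... ...                                    ......... .      
#*#..........                                     .......... .     
*# .... . .  .                                    ........ ...     
= .... . ..  .                                    ...... .. ....   
  ....  ...                                       ......... ......
```

The dark knob top is centred near (313,258), against the predicted (316,265), so it is open at about 1.88 rad. I'll descend over it and compute the return arc.

arm_command:
  rows:
    - [0,0,0,0.1,-0.1,1.5,4.5]
    - [0,0,0,0.1,-0.1,3,4.5]
    - [0,0,0,0.1,-0.1,4.5,4.5]
    - [0,0,0,0.1,-0.1,6,4.5]
    - [0,0,0,0.1,-0.1,7,4.5]
    - [0,0,0,0.1,-0.1,7,3.4]
    - [0,0,0,0.1,-0.1,7,3.2]
    - [0,0,0,0.1,-0.1,7,3.2]

```text
t: 26.55
eef_pos: [0.6491, -0.186, 0.3145]
orientation: [0.091, 0.903, 0.305, 0.288]
force: [0.4, -0.5, 1.1]
opening: 0.343
finger_force: 0.0
```

Run:
```python
from fit2 import *
s=r.state();x=np.linalg.inv(B)@tcp(s)[:,3]; print(x,np.arctan2(x[0],x[1]),np.hypot(x[0],x[1]),s['force'],s['finger_force'],s['opening'])
th=np.linspace(1.9,0.02,25); c,sn=np.cos(np.radians(36)),np.sin(np.radians(36))
k=np.c_[.19*np.sin(th),.19*np.cos(th)]*100; d=np.c_[k@[c,sn],k@[sn,-c]]
for i in (0,8,16): print((d[i+1:i+9]-d[i]).round(1).tolist())
```

```text
[ 0.1818 -0.0598  0.0918  1.    ] 1.8883650652660888 0.19140973135063838 [ 0.3951 -0.5396  1.1256] 0.0 0.3429266439516707
[[1.2, -0.9], [2.3, -1.9], [3.3, -3.0], [4.3, -4.1], [5.1, -5.4], [5.9, -6.6], [6.5, -8.0], [7.0, -9.4]]
[[0.4, -1.4], [0.7, -2.9], [0.9, -4.4], [1.0, -5.8], [1.0, -7.3], [0.8, -8.8], [0.6, -10.3], [0.2, -11.7]]
[[-0.5, -1.4], [-1.1, -2.8], [-1.8, -4.1], [-2.6, -5.3], [-3.5, -6.5], [-4.5, -7.6], [-5.6, -8.7], [-6.7, -9.6]]
```

arm_command:
  rows:
    - [0,0,0,1.2,-0.9,0,3.2]
    - [0,0,0,2.3,-1.9,0,3.2]
    - [0,0,0,3.3,-3.0,0,3.2]
    - [0,0,0,4.3,-4.1,0,3.2]
    - [0,0,0,5.1,-5.4,0,3.2]
    - [0,0,0,5.9,-6.6,0,3.2]
    - [0,0,0,6.5,-8.0,0,3.2]
    - [0,0,0,7.0,-9.4,0,3.2]

```text
t: 27.35
eef_pos: [0.6531, -0.0676, 0.3221]
orientation: [0.094, 0.9, 0.304, 0.298]
force: [33.1, 5.4, -1.6]
opening: 0.335
finger_force: 13.0
```

Run:
```python
from fit2 import *
s=r.state();T=tcp(s);x=np.linalg.inv(B)@T[:,3]; print(x,np.arctan2(x[0],x[1]),np.hypot(x[0],x[1]),s['force'],s['finger_force'],s['opening'])
im=r.camera('wrist');g=im.max(2); sub=g[150:330:6,220:420:4]; print('\n'.join(''.join(' .:-=+*#%@'[min(9,int(v)//26)] for v in row) for row in sub))
V=cam('wrist',T);th=np.arctan2(x[0],x[1]);print(proj(V,bw([.19*np.sin(th),.19*np.cos(th),.0875])))
```

```text
[0.1917 0.0585 0.0941 1.    ] 1.2746168038018326 0.20041170675863512 [33.0992  5.4189 -1.6031] 12.96938134211814 0.33530323475407414
@%*            .     *=    =*                     
%%#                  #.   *+                      
@%#              .   %.  #=         .             
@#*                 .+-.#.                        
@%.                   =.  :                       
%#                       :                   .   .
#=                      :                         
#                      :                          
.                                                 
                       :           .              
                        -                    .    
                                             .    
                                                  
                                         .       .
                                                  
                                              .   
                                    .    .        
                                      .           
                                        .         
                                          .       
   .                .           -+*%@%%@#-  .     
                             =*#*#%%%%%%%%%%. .   
            ...            -*%####.. %%%%%%%%%. : 
       .  . ...           #%%%####... :%%%%%%%@#  
          .. .           #%%%###*#.. . -%%%%%%%%= 
         ......         +%##%##**#..... *%%%%%%%%:
       .... ..          #%#%##**#*...... *%%%%%%%%
       ......          *%####=.:*#.... . .#%%%%%@@
::::. ..... ..         %%*##..... ... .....%.::..:
:.::. ....... .        %%#* ..... ........ .....::
(np.float64(308.19265640624224), np.float64(341.1786966753546))
```

There is 33 N sideways, so the knob has probably ridden to the edge of a pad. I'll retract along the knob axis and look.

arm_command:
  rows:
    - [0,0,0,0,0,-1.5,3.2]
    - [0,0,0,0,0,-3,3.2]
    - [0,0,0,0,0,-5,3.2]
    - [0,0,0,0,0,-8,3.2]
    - [0,0,0,0,0,-10,3.2]
    - [0,0,0,0,0,-10,3.2]
    - [0,0,0,0,0,-10,3.2]
    - [0,0,0,0,0,-10,3.2]

```text
t: 28.2
eef_pos: [0.5895, -0.07, 0.3943]
orientation: [0.09, 0.904, 0.305, 0.287]
force: [0.7, 0.5, -0.2]
opening: 0.336
finger_force: 0.0
```

```bash
cat > look.py <<'E'
from fit2 import *
s=r.state(); T=tcp(s); im=r.camera('wrist'); V=cam('wrist',T); x=np.linalg.inv(B)@T[:,3]
print(s['t'],x,s['force'],s['finger_force'])
for th in np.arange(0,2,.2): print(round(th,1),[tuple(np.round(proj(V,bw([q*np.sin(th),q*np.cos(th),h]))).astype(int)) for q,h in ((.19,.0875),(.19,.0535),(.12,.0535))])
g=im.max(2); sub=g[0:330:9,0:640:6]; print('\n'.join(''.join(' .:-=+*#%@'[min(9,int(v)//26)] for v in row) for row in sub))
E
python3 look.py
```

```text
28.2 [0.181  0.0575 0.1898 1.    ] [ 0.7314  0.5468 -0.2047] 0.0
0.0 [(np.int64(-8), np.int64(346)), (np.int64(25), np.int64(322)), (np.int64(110), np.int64(372))]
0.2 [(np.int64(22), np.int64(307)), (np.int64(53), np.int64(286)), (np.int64(128), np.int64(351))]
0.4 [(np.int64(64), np.int64(274)), (np.int64(91), np.int64(256)), (np.int64(152), np.int64(333))]
0.6 [(np.int64(115), np.int64(249)), (np.int64(138), np.int64(234)), (np.int64(180), np.int64(321))]
0.8 [(np.int64(174), np.int64(235)), (np.int64(190), np.int64(221)), (np.int64(211), np.int64(314))]
1.0 [(np.int64(236), np.int64(232)), (np.int64(245), np.int64(219)), (np.int64(244), np.int64(312))]
1.2 [(np.int64(298), np.int64(242)), (np.int64(300), np.int64(227)), (np.int64(277), np.int64(317))]
1.4 [(np.int64(356), np.int64(262)), (np.int64(351), np.int64(246)), (np.int64(307), np.int64(328))]
1.6 [(np.int64(406), np.int64(292)), (np.int64(396), np.int64(273)), (np.int64(335), np.int64(343))]
1.8 [(np.int64(446), np.int64(329)), (np.int64(432), np.int64(307)), (np.int64(358), np.int64(362))]
-+      .**++  .+++++++**###%%*
[... 3263 characters left out ...]
%#%%%%%%%%%%%%@                       .:   *++++=====
*#*********************#+       #**+         .       .#%%%%% %%%%%% @%                      ::       .=====
******+=#*#*************+#*:     *#*:       ...      .%%%%%-. -%%#: #@.                     .-      .: ..::
**+*+=--******++*****#*****##+   #*#-#+    . ..       %%%%*=...=%%%%@*  :::                 :  .:::::::::::
##**--******#***+****#*#******#*.+*#+  #* ....        +##%%-....*%%%@# .   .::.            ::  ::::::::::::
==*+--******+=--*-*##**:.......::....::: ... .         *#%%:.....%...::::::::::::::         ::.::::::::::: 
 -*****--#*=---**+#*##:.:::::::::::::::......           :%#........::::::.:::::::..:.  ..-  --::::::::::::
```

The knob is seen at about (172,230), so the keeper is at about 0.8 rad, past balance and falling on its own. I'll let it settle and look again.

arm_command:
  rows:
    - [0,0,0,0,0,0,3.2]
    - [0,0,0,0,0,0,3.2]
    - [0,0,0,0,0,0,3.2]
    - [0,0,0,-2,0,0,3.2]
    - [0,0,0,-5,0,0,3.2]
    - [0,0,0,-8,0,0,3.2]
    - [0,0,0,-8,0,0,3.2]
    - [0,0,0,-8,0,0,3.2]

```text
t: 29.05
eef_pos: [0.538, -0.1185, 0.3589]
orientation: [0.09, 0.903, 0.305, 0.288]
force: [0.2, 0.9, 0.6]
opening: 0.338
finger_force: 0.0
```

```bash
python3 look.py
```

```text
29.05 [0.1175 0.0102 0.191  1.    ] [0.1537 0.8854 0.5614] 0.0
0.0 [(np.int64(-36), np.int64(230)), (np.int64(3), np.int64(217)), (np.int64(94), np.int64(274))]
0.2 [(np.int64(-4), np.int64(184)), (np.int64(32), np.int64(176)), (np.int64(113), np.int64(250))]
0.4 [(np.int64(40), np.int64(145)), (np.int64(73), np.int64(141)), (np.int64(139), np.int64(230))]
0.6 [(np.int64(96), np.int64(115)), (np.int64(122), np.int64(115)), (np.int64(169), np.int64(215))]
0.8 [(np.int64(160), np.int64(98)), (np.int64(178), np.int64(100)), (np.int64(202), np.int64(207))]
1.0 [(np.int64(227), np.int64(95)), (np.int64(238), np.int64(98)), (np.int64(237), np.int64(206))]
1.2 [(np.int64(294), np.int64(106)), (np.int64(297), np.int64(107)), (np.int64(272), np.int64(211))]
1.4 [(np.int64(357), np.int64(131)), (np.int64(352), np.int64(129)), (np.int64(305), np.int64(223))]
1.6 [(np.int64(411), np.int64(166)), (np.int64(400), np.int64(160)), (np.int64(334), np.int64(241))]
1.8 [(np.int64(454), np.int64(210)), (np.int64(439), np.int64(199)), (np.int64(359), np.int64(263))]
                       .+=+=          
[... 3256 characters left out ...]
  :%#%%%%%%%%%              .::        ::.:::::::::.:
-**====:=********##*##*******-*#********#**+#.#*  .        =.%%@%+                      .::. --::.:.::::.::
**+===-:******#*****#*+#**-****************# ..#+          ...                            .::::::::::::::::
*+===-:*****=-+#**#**###+-***#******#*****#. . **#.        ....                               :.:::::::::::
*+===:********#--###****##*+*************# . . ##-         ..  .                             .:::::::::::::
=***-****#++***##+-+#++:................*... . #:          ...... :::::::::::::::::         .::.:::::::.:: 
 *=********#--****##+=::.:.:.:::::::::.. .. . .      *#####..... ..::::.::::::.::::..       .:+-:::::.....
```

Run:
```python
from fit2 import *
print(rel([.43,-.02,.37],np.diag([1.,-1,-1])))
```

```text
(array([ 10.7, -34.2,  36.1]), array([ -0.62, -12.88,  -6.97]))
```

arm_command:
  rows:
    - [0,0,0,0,0,-4,3.2]
    - [10.7,-34.2,36.1,-0.6,-12.9,-7,3.2]
    - [10.7,-34.2,36.1,-0.6,-12.9,-7,3.2]
    - [10.7,-34.2,36.1,-0.6,-12.9,-7,3.2]
    - [10.7,-34.2,36.1,-0.6,-12.9,-7,3.2]
    - [10.7,-34.2,36.1,-0.6,-12.9,-7,3.2]
    - [10.7,-34.2,36.1,-0.6,-12.9,-7,3.2]
    - [10.7,-34.2,36.1,-0.6,-12.9,-7,3.2]

```text
t: 29.9
eef_pos: [0.4312, -0.0192, 0.3701]
orientation: [-0.0, 1.0, 0.001, -0.001]
force: [-0.5, 0.1, -0.4]
opening: 0.339
finger_force: 0.0
```

arm_command:
  rows:
    - [0,0,0,0,0,0,3.2]
    - [0,0,0,0,0,0,3.2]
    - [0,0,0,0,0,0,3.2]
    - [0,0,0,0,0,0,3.2]
    - [0,0,0,0,0,0,3.2]
    - [0,0,0,0,0,0,3.2]
    - [0,0,0,0,0,0,3.2]
    - [0,0,0,0,0,0,3.2]

```text
t: 30.7
eef_pos: [0.4293, -0.0199, 0.3696]
orientation: [0.0, 1.0, 0.0, -0.001]
force: [0.2, 0.8, -0.5]
opening: 0.336
finger_force: 0.0
```

Run:
```python
from fit2 import *
s=r.state(); T=tcp(s); im=r.camera('wrist'); V=cam('wrist',T); np.save('w13.npy',im); print(s['t'],T[:3,3],s['force'])
for th in (0,.1,.3): print(th,[tuple(np.round(proj(V,bw([.19*np.sin(th),.19*np.cos(th),h]))).astype(int)) for h in (.0875,.0535)])
# w1 knob bias check
print('w1 model knob top',proj(W,bw([0,.19,.0875])))
for y in (p[4],p[4]-.086): print(np.round(proj(V,bw([0,y,.045]))))
g=im.max(2); sub=g[20:290:6,130:560:4]; print('\n'.join(''.join(' .:-=+*#%@'[min(9,int(v)//26)] for v in row) for row in sub))
```

```text
30.7 [ 0.4293 -0.0199  0.3696] [ 0.1901  0.7867 -0.5167]
0 [(np.int64(203), np.int64(129)), (np.int64(210), np.int64(101))]
0.1 [(np.int64(198), np.int64(106)), (np.int64(205), np.int64(78))]
0.3 [(np.int64(196), np.int64(52)), (np.int64(204), np.int64(26))]
w1 model knob top (np.float64(194.29367027303627), np.float64(129.7847528481745))
[240.  94.]
[352.  92.]
 *#*##%%%###%######################################################################==##%*   ##@@@@%%%%%%%@%%
. %*##############################################################################+==##%=   *#%@%#@%%%%%%%%%
. *###*=-#############################################################################%#     %#@@@@@#%%%@%%%
.  %*##++#############################################################################%+. ...:%#@%#***%%%%%%
.. =%################################################################################%%.     . +%#*##+=:  ..
.   %*##################################%#%%%%%%%%%%%%%%%%%%%%%%%############%%######%* .. . .   .   .    . 
.   =%*#################%%#####**%###################%##**%#################%%%%#
[... 3469 characters left out ...]
   .  .....  . ..........      ..    . ..... .
.. . .. .   ... ....  .. . . ....   .      . ..... ..    .  ... .. . . . ..  ........   .   . .    . . .....
..          .....  .  ....   .   . ...  . .   ..  . . .   .. .. .   . ..  ..  ... .    ..  ...   ...   . ...
  . .  ..  ..  .  ... ... ...  ...       .:+#*#%@@@@@- .. ..  . ... ..  ..  . .   ..  ..              .     
..  .  ...    . . . .. .   ..-+*#%%@@@@@@@@@%%#+:.  . . ..   . ....    .  ...  .... ..  ..  . .. ....     . 
..  ..   ...... . ....   #%%@@@%%+-    . . . ..... . . . .. ...  ....   .  .. .  ...    . ..    .   .  ... .
*+********+***+****************---....---------------:-::.. **++**********+*********=*******+***=++***+*++++
```

The knob top is at about (202,128), matching the rest prediction of (203,129), and the bar lies across both pegs. Both handles hang below it. I'll do a quick check that the bystanders haven't moved, then hand in.

Run:
```python
from h import *
a=cv2.imread('pics/top0.png'); b=r.camera('top')[:,:,::-1]
for n,(u,v) in dict(bottle_a=(416,222),bottle_b=(237,198),jar=(190,204),clock=(498,296),film=(143,238),thinpeg=(348,238)).items():
    t=a[v-16:v+16,u-20:u+20]; m=cv2.matchTemplate(b[v-36:v+36,u-40:u+40].copy(),t,cv2.TM_CCOEFF_NORMED); print(n,np.array(cv2.minMaxLoc(m)[3])-20,round(m.max(),3))
print(r.state()['force'],r.state()['t'])
print(r.job_done())
```

```text
bottle_a [0 0] 0.993
bottle_b [0 0] 0.996
jar [0 0] 0.997
clock [0 0] 0.999
film [0 0] 1.0
thinpeg [0 0] 0.284
[-0.4426  0.0981  0.3436] 30.8
the job is handed in; nothing more can be done
None
```

I handed the job in at 30.8 s: the template hangs on the thick peg and the paddle on the thin peg, the keeper is down on its rest, and the bystanders have not moved in the top view; on the way back the knob slipped out of the jaws (33 N peak read), so the keeper fell the last part onto its rest by itself, and no verdict came back.

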